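# Reload the push-latch dry cabinet

### The job

Press the dry cabinet's door in until its catch lets go and it swings open, pull the tray all the way out, put the spent white desiccant canister from the tray into the shallow wire basket beside the cabinet, and stand every aluminium housing from the bench upright on the tray's floor. Then slide the loaded tray fully home under the hood and push the door shut until its catch holds it closed. Leave the other things on the bench where they are.

Things in the scene. Friction and masses are not known exactly. Their poses are not given: they have to be found in the camera images.
- cabinet: White dry cabinet fixed on the bench, 222 deep x 300 wide x 126 mm high; origin at the centre of its underside; x from its front to its back, y to the left (hinge end), z up. The shut door's outer face lies 100 mm in front of the origin; the roof (hood) starts 46 mm behind that face, underside 116 mm above the bench. The tray slides inside. The shut door blocks the tray.
- door (a joint): Angle of the white front door, 280 x 112 x 12 mm, top edge 124 mm above the bench, on an upright hinge at the cabinet's left (+y) end. 0 = shut, held by the catch; 1.75 = fully open to the front. Pressed inward 9 mm at the free end to its firm stop (about -0.033; under 15 N) and let go, the catch frees it and a spring swings it fully open in about 3 s. A pull does not open it.
- door_push (a point): Point to press, on the door's outer face at the grey square near its free end, 255 mm from the hinge line, 102 mm above the bench, 22 mm below the door's top edge; moves with the door. Its x axis is the door's inward direction, y along the door to the hinge.
- door_hinge (a point): Upright hinge line: this point is mid-way through the door's 12 mm and half-way up it. Its frame turns with the door, which extends along its -y. To shut the door push it round against its spring (2 to 5 N), past 0 to the inward stop, and let go: the catch then holds it at 0. One more full press would open it again.
- tray (a joint): How far the tray is pulled out of the cabinet towards the front (cabinet -x), m: 0 = fully home under the hood, 0.18 = fully out. It slides with about 1.5 N of friction and stays where it is left.
- tray_floor (a point): Centre of the tray's inside floor (20 mm above the bench); x, y, z parallel to the cabinet's. Open aluminium tray, inside 130 (x) x 220 mm (y), rim 12 mm above its floor. Moves with the tray.
- tray_handle (a point): Centre of the tray's black handle block, 12 (x) x 40 (y) x 30 mm high, 169 mm above the bench, on a thin upright post over the front rim near the tray's left end (70 mm in front of and 90 mm left of the tray's centre). It stands above the hood even when the tray is home, in the slot between door and hood; pinch it front to back from above, also to push the tray home.
- canister_center (a point): Centre of the spent desiccant canister: loose white plastic can with a perforated metal top, 48 mm diameter, 42 mm high, about 0.14 kg, standing on the tray at the start.
- basket_floor (a point): Centre of the inside floor (3 mm above the bench) of the shallow wire basket, fixed on the bench; inside 127 (x) x 147 mm (y), walls 45 mm high, open at the top.
- wash_bottle: Bystander: white plastic bottle, 60 mm diameter, 150 mm high; origin at the centre of its foot.
- driver: Bystander: screwdriver lying on the bench, handle black; origin under it on the bench.
- parts_box: Bystander: closed grey plastic parts box, 100 x 70 x 37 mm; origin at the centre of its underside.
- housing0_center (a point): Centre (25 mm above its foot) of a loose turned aluminium housing, standing on the bench: round foot flange 44 mm diameter and 14 mm high, above it a plain stem of 22 mm diameter up to 50 mm; about 0.15 kg; own z axis up the stem. Grip the stem at 32 to 42 mm above the foot. May be absent (None).
- housing1_center (a point): Centre (25 mm above its foot) of a loose turned aluminium housing, standing on the bench: round foot flange 44 mm diameter and 14 mm high, above it a plain stem of 22 mm diameter up to 50 mm; about 0.15 kg; own z axis up the stem. Grip the stem at 32 to 42 mm above the foot. May be absent (None).
- housing2_center (a point): Centre (25 mm above its foot) of a loose turned aluminium housing, standing on the bench: round foot flange 44 mm diameter and 14 mm high, above it a plain stem of 22 mm diameter up to 50 mm; about 0.15 kg; own z axis up the stem. Grip the stem at 32 to 42 mm above the foot. May be absent (None).
- housing3_center (a point): Centre (25 mm above its foot) of a loose turned aluminium housing, standing on the bench: round foot flange 44 mm diameter and 14 mm high, above it a plain stem of 22 mm diameter up to 50 mm; about 0.15 kg; own z axis up the stem. Grip the stem at 32 to 42 mm above the foot. May be absent (None).

How it is judged:
By the outcome, as a careful person would: the job done as asked, in the order asked, and still so for the second after the job is handed in, with the robot touching nothing.
Of housing0, housing1, housing2, housing3 only 2 to 4 are there at a start; the rules pass over those that are not, and their reading is None.
At some moment in a run one of housing0, housing1, housing2, housing3 may be knocked a few centimetres aside while the robot is not near it.
It also fails if it takes over 210 s, if anything falls off the work surface, if the arm or the gripper's body presses on something with over 40 N, if the wrist force passes 120 N, or if a joint passes its speed limit or range.

### The arm

A 6-joint arm with a two-finger parallel gripper is mounted at the origin on the work surface. World frame = base frame: x ahead of the robot, y to its left, z up, the work surface at z = 0. Lengths are in mm, angles in degrees, forces in N, time in s.
With the tool pointing down it reaches from about 300 to 850 mm from the base axis. Payload 4.2 kg.
Tool frame: the origin (TCP) lies midway between the tips of the shut fingers; the grasp point (between the pads) lies env.grasp_offset behind it (env.grasp_offset is the distance from the TCP to the grasp point, in mm); y points along the fingers, x is the direction in which the jaws open and shut, and the axes are right-handed (so a half turn about y gives the same grasp; the last joint's range is limited). The gripper opens to 91 mm and grips with 3 to 60 N. Pads are 32 mm wide; open, the fingers measure 118 mm over their backs; the gripper's body (76 mm by 178 mm) begins 60 mm behind the grasp point.
Start: joints at [71.62, 18.312, 89.639, -0, 72.044, -1.146], TCP at [170.366, 549.198, 213.976] pointing down, gripper open.
Joint ranges: [-177.97, 177.97], [-48.28, 115.42], [12.27, 149.76], [-77.06, 257.06], [2.81, 150.46], [-146.56, 146.56]. Speed limits (degrees/s): [147.25, 147.25, 180, 180, 180, 180].

### API

Orientations are given as [roll, pitch, yaw] about the fixed x, y, z axes, in that order (R = Rz(yaw) Ry(pitch) Rx(roll)).
In Python, from workcell import state, vision, job, env gives the robot as it stands.
- The arm moves only by the shell command python3 -m handwheel 'ROWS' [FORCE]. ROWS is JSON, a list of rows, each a list of 3 entries, a list of its own where there are three numbers: the finger opening in cm, from 0 to 9.12, then the shift along the tool's x, y, z in cm, then the turn about the tool's y in degrees. A call has 1 to 10 rows; each row is the pose to reach, as a shift and turn from the pose measured when the call began, along the tool's axes at that moment; what a row does not reach only later rows make up. A row lasts 1/10 s, in which the tool goes at most 50 mm and 8.59 degrees, less where a joint would pass 70% of its speed; a pose out of reach is approached as far as the arm can. A call with a gripper value outside its range is refused whole. The fingers move at their own pace and stop on an object; FORCE is the grip in N (left out, the last holds). Time passes only in rows, so rows that repeat a pose let the fingers close. It gives the time, the measured TCP pose, the force and the opening at its end, in the units of the state.
- state(): the state, without advancing time (a new reading comes with each control period).
- vision.grab_frame(name): name is "scene" or "side" or "wrist"; returns the picture (420x560x3 uint8, red, green, blue); there is no depth.
- vision.camera_model(name): a dict with "fov_y" (degrees; the focal length in pixels is half the picture's height over the tangent of half this angle, whatever the lens; pixels are square), "cx", "cy" (the principal point, pixels), "extrinsics" (4x4, takes a point from world to camera coordinates). Camera axes: x right, y up, looking along -z (the intrinsics and any distortion apply to the point x, -y, -z); pixel columns grow to the right and rows downward; lengths in mm; the calibration is good to about 2 mm. A picture is of the moment at which its call begins: read the wrist's pose just before it. camera_model takes no time and is no camera call; for the wrist camera it gives the pose at the moment of the call.
- job.job_done(): hands the job in, once; it reports no verdict.
The state is a dict: "time_s": time; "qpos": joint angles; "qvel": joint speeds; "effort": joint torques, N m; "ee_pos": TCP position; "ee_rot": TCP orientation; "force": force on the tool from outside, world axes, zero at the start; "torque": the same for the moment, N m; "gripper_width": finger opening in mm.
Only numpy, scipy, OpenCV 4.12 (cv2) and the standard library are available. Lean on these libraries where they do the work, as an engineer would, in place of code of your own. Each camera call takes 0.05 s, during which the arm holds its last target.

## Working session

There is one attempt and no reset: what is moved stays moved. The work goes in short steps, Python scripts to look and compute and a shell command to move; the robot and the scene stay as the last step left them, time stands still between calls to the robot, and variables do not carry over. Pictures are saved under pics/ and viewed, and the job is handed in when it is done.

```bash
ls; mkdir -p pics
python3 - <<'E'
from workcell import state, vision, job, env
import cv2, numpy as np
print(state()); print(env.grasp_offset)
for n in ["scene","side","wrist"]:
    m=vision.camera_model(n); print(n,{k:(np.round(v,3).tolist() if k=="extrinsics" else v) for k,v in m.items()})
    cv2.imwrite(f"pics/a_{n}.png",cv2.cvtColor(vision.grab_frame(n),cv2.COLOR_RGB2BGR))
E
```

```text
pics
{'time_s': 0.0, 'qpos': array([ 7.16175693e+01,  1.83496813e+01,  8.97051593e+01, -1.70201919e-03,
        7.20455530e+01, -1.14647103e+00]), 'qvel': array([ 0.05285706, -0.08686812,  0.07669106,  0.01664709,  0.02425034,
        0.04717864]), 'effort': array([-1.66887610e-03, -4.12456763e+01, -2.31975675e+01,  7.23990239e-02,
        4.57939622e-02, -1.45785048e-04]), 'ee_pos': array([170.23010339, 548.6913741 , 213.14839266]), 'ee_rot': array([-89.99960918,   0.10040585,  72.76456678]), 'force': array([-0.68884036, -0.57189187,  0.26603665]), 'torque': array([ 0.02827282,  0.04388012, -0.01394661]), 'gripper_width': 91.82531982578749}
18.8
scene {'fov_y': 57.68616481532714, 'cx': 281.35194859412894, 'cy': 211.7708180197802, 'extrinsics': [[-0.018, 1.0, -0.004, 18.852], [-0.775, -0.012, 0.631, 362.304], [0.631, 0.014, 0.776, -1600.118], [0.0, 0.0, 0.0, 1.0]]}
side {'fov_y': 43.35047383384633, 'cx': 283.5673343147973, 'cy': 201.50259595977687, 'extrinsics': [[0.907, -0.421, -0.006, -512.31], [0.294, 0.621, 0.727, -240.114], [-0.302, -0.661, 0.687, -1320.448], [0.0, 0.0, 0.0, 1.0]]}
wrist {'fov_y': 58.254320683857216, 'cx': 281.29912258997916, 'cy': 212.71623758100483, 'extrinsics': [[0.296, 0.955, -0.002, -574.093], [-0.92, 0.285, -0.27, 30.652], [-0.257, 0.082, 0.963, -391.627], [0.0, 0.0, 0.0, 1.0]]}
```

View pics/a_scene.png

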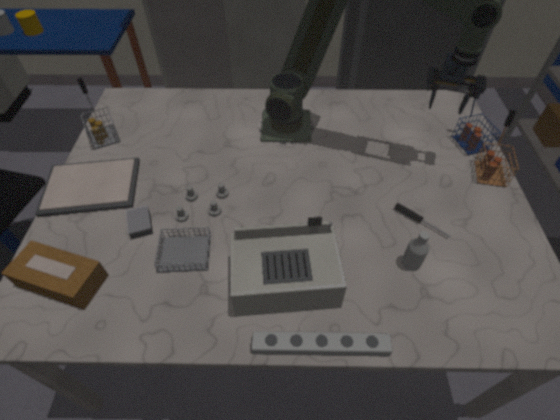

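View pics/a_side.png

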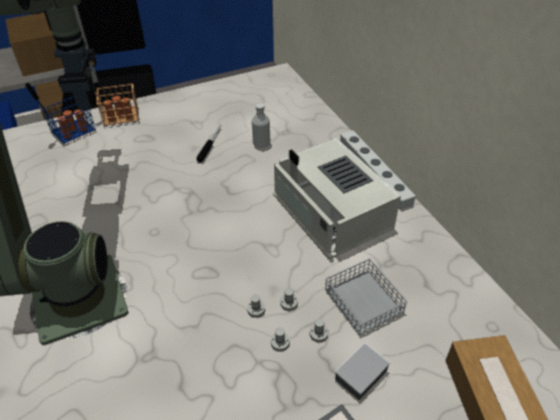

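View pics/a_wrist.png

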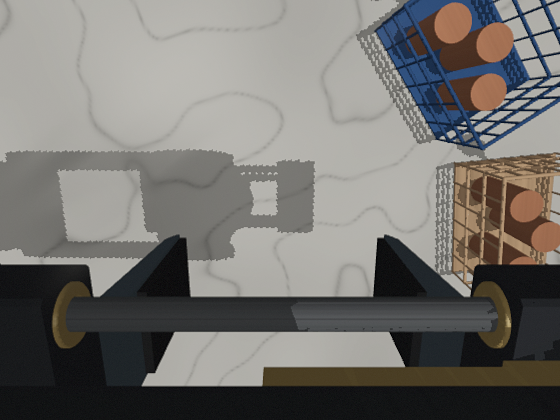

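```bash
cat > h.py <<'E'
from workcell import state, vision, job, env
import cv2, numpy as np
from scipy.spatial.transform import Rotation as Rr
def K(m):
    f=210/np.tan(np.radians(m["fov_y"]/2)); return f
def proj(m,P):
    E=np.array(m["extrinsics"]); p=E[:3,:3]@np.array(P,float)+E[:3,3]; f=K(m)
    return np.array([m["cx"]+f*p[0]/-p[2], m["cy"]+f*-p[1]/-p[2]])
def ray(m,uv):
    E=np.array(m["extrinsics"]); f=K(m)
    d=np.array([(uv[0]-m["cx"])/f,-(uv[1]-m["cy"])/f,-1.]); d=E[:3,:3].T@d
    return -E[:3,:3].T@E[:3,3], d/np.linalg.norm(d)
def onz(m,uv,z):
    o,d=ray(m,uv); return o+d*(z-o[2])/d[2]
def tri(rs):
    A=sum(np.eye(3)-np.outer(d,d) for o,d in rs); b=sum((np.eye(3)-np.outer(d,d))@o for o,d in rs)
    return np.linalg.solve(A,b)
def pic(n,out,crop=None,zoom=1):
    m=vision.camera_model(n); im=vision.grab_frame(n); b=cv2.cvtColor(im,cv2.COLOR_RGB2BGR)
    cv2.imwrite(f"pics/{out}_raw.png",b)
    if crop: x0,y0,x1,y1=crop; b=b[y0:y1,x0:x1]
    if zoom!=1: b=cv2.resize(b,None,fx=zoom,fy=zoom,interpolation=cv2.INTER_CUBIC)
    cv2.imwrite(f"pics/{out}.png",b); return m,im
def go(target,yaw=None,s=None):
    "print the tool-axes shift (cm) and turn (deg) to take TCP to target, tool down with yaw (tool x direction)"
    s=s or state(); R=Rr.from_euler('xyz',s['ee_rot'],degrees=True).as_matrix()
    d=R.T@(np.array(target,float)-s['ee_pos'])/10
    y0=np.degrees(np.arctan2(R[1,0],R[0,0])); t=0 if yaw is None else (y0-yaw+180)%360-180
    print("t%.1f"%s['time_s'],"tcp",np.round(s['ee_pos'],1),"yaw %.1f"%y0,"shift cm",np.round(d,2),"turn %.1f"%t,"w %.1f"%s['gripper_width'],"F",np.round(s['force'],1))
E
python3 - <<'E'
from h import *
m=vision.camera_model("scene"); print(proj(m,[0,0,0]))
a=cv2.imread("pics/a_scene.png"); cv2.imwrite("pics/b1.png",cv2.resize(a[160:360,110:370],None,fx=3,fy=3,interpolation=cv2.INTER_CUBIC))
a=cv2.imread("pics/a_side.png"); cv2.imwrite("pics/b2.png",cv2.resize(a[120:400,230:430],None,fx=2.1,fy=2.1,interpolation=cv2.INTER_CUBIC))
E
```

```text
[285.84433087 125.43362511]
```

View pics/b1.png

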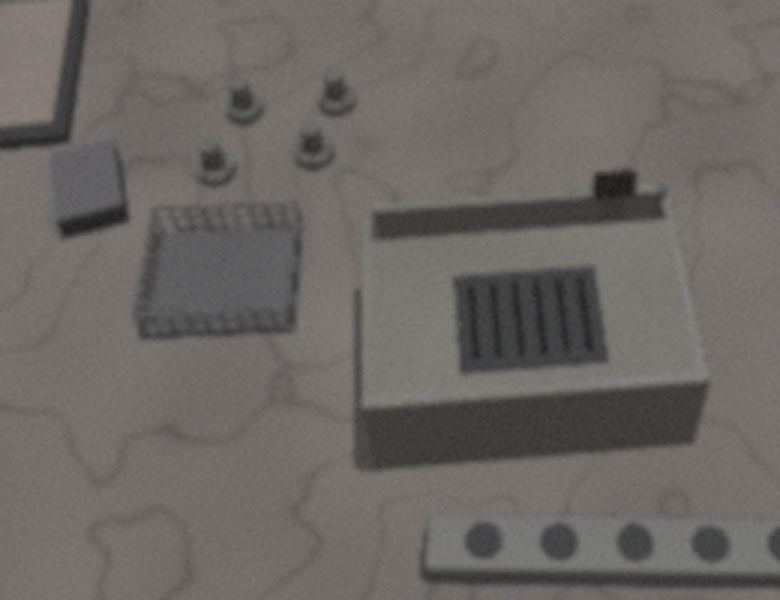

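View pics/b2.png

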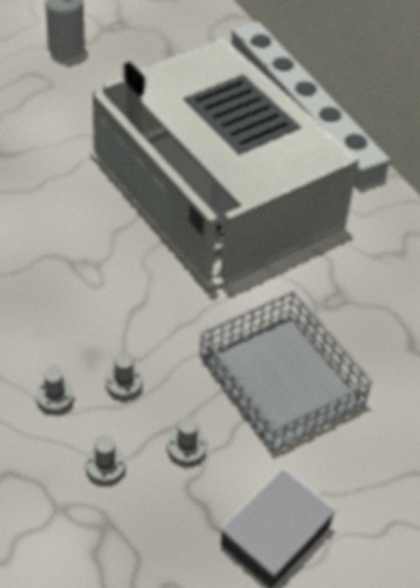

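Run:
```python
from h import *
m=vision.camera_model("scene"); ms=vision.camera_model("side")
S=lambda x,y:(110+x/3-.3,160+y/3-.3); D=lambda x,y:(230+x/2.1-.2,120+y/2.1-.2)
def show(n,p,q,z):
    print(n,"sc",np.round(onz(m,S(*p),z),0)[:2] if p else'',"si",np.round(onz(ms,D(*q),z),0)[:2] if q else'', np.round(tri([ray(m,S(*p)),ray(ms,D(*q))]),0) if p and q else '')
show("roofBR",(363,408),(351,167),126)
show("roofBL",(706,381),(224,42),126)
show("doorFR",(373,212),(212,222),124)
show("doorFL",(663,193),(94,94),124)
show("handle top",(616,172),(135,70),184)
show("h_a top",(240,88),(104,442),50)
show("h_b",(336,80),(54,372),50)
show("h_c",(212,150),(187,425),50)
show("h_d",(313,133),(123,357),50)
show("bask FL",(300,207),(205,340),48);show("bask FR",(153,212),None,48);show("bask BL",None,(295,295),48);show("bask BR",None,(370,382),48)
show("grey sq",None,(196,218),102)
```

```text
roofBR sc [ 847. -132.] si [ 828. -143.] [ 839. -133.  112.]
roofBL sc [817. 161.] si [811. 153.] [815. 161. 120.]
doorFR sc [ 640. -144.] si [ 626. -151.] [ 631. -144.  114.]
doorFL sc [612. 137.] si [597. 128.] [603. 139. 113.]
handle top sc [634.  87.] si [636.  83.] [636.  85. 184.]
h_a top sc [ 412. -325.] si [ 402. -329.] [ 405. -326.   43.]
h_b sc [ 398. -217.] si [ 389. -221.] [ 391. -218.   43.]
h_c sc [ 504. -340.] si [ 492. -348.] [ 496. -343.   41.]
h_d sc [ 478. -233.] si [ 469. -236.] [ 472. -233.   44.]
bask FL sc [ 579. -234.] si [ 566. -253.] [ 570. -240.   33.]
bask FR sc [ 587. -387.] si  
bask BL sc  si [ 697. -239.] 
bask BR sc  si [ 706. -384.] 
grey sq sc  si [ 623. -119.]
```

Run:
```python
from h import *
s=state();R=Rr.from_euler('xyz',s['ee_rot'],degrees=True).as_matrix()
m=vision.camera_model("wrist");o,d=ray(m,(m['cx'],m['cy']))
print("cam in tool",R.T@(o-s['ee_pos']),"dir",R.T@d, "up-img dir in tool", R.T@np.array(m['extrinsics'])[1,:3])
go([430,-120,330],5.6)
```

```text
cam in tool [ 1.44771268e-01 -1.70893725e+02  7.59679369e+01] dir [-7.10812328e-04  9.62972809e-01 -2.69597597e-01] up-img dir in tool [-1.29656041e-06  2.69597665e-01  9.62973052e-01]
t0.1 tcp [170.3 548.8 213.3] yaw 72.8 shift cm [-56.2  -11.59 -44.62] turn 67.2 w 91.1 F [-0.5  1.8 -1.5]
```

```bash
python3 -c "
from h import *
go([430,0,350],5.6)"
```

```text
t0.1 tcp [170.3 548.8 213.3] yaw 72.8 shift cm [-44.74 -13.61 -41.07] turn 67.2 w 91.1 F [-0.5  1.8 -1.5]
```

```bash
python3 -m handwheel '[[9,[-45,-14,-41],67],[9,[-45,-14,-41],67],[9,[-45,-14,-41],67],[9,[-45,-14,-41],67],[9,[-45,-14,-41],67],[9,[-45,-14,-41],67],[9,[-45,-14,-41],67],[9,[-45,-14,-41],67],[9,[-45,-14,-41],67],[9,[-45,-14,-41],67]]'; python3 -c "
from h import *
go([430,0,350],5.6)"
```

```text
time_s: 1.15
ee_pos: [377.2, 106.0, 326.5]
ee_rot: [-90.1, 0.0, 5.8]
force: [1.2, 0.6, 0.4]
gripper_width: 90.0
t1.1 tcp [377.2 106.  326.5] yaw 5.8 shift cm [  4.19  -2.34 -11.08] turn 0.2 w 90.0 F [1.2 0.6 0.4]
```

```bash
python3 -m handwheel '[[4,[4.2,-2.4,-11],0],[4,[4.2,-2.4,-11],0],[4,[4.2,-2.4,-11],0],[4,[4.2,-2.4,-11],0],[4,[4.2,-2.4,-11],0]]'; python3 -c "
from h import *
pic('wrist','c1'); go([430,0,350],5.6)"
```

```text
time_s: 1.65
ee_pos: [429.6, 0.9, 350.1]
ee_rot: [-90.0, 0.1, 5.7]
force: [-0.7, 0.5, -0.2]
gripper_width: 53.2
t1.7 tcp [429.3   1.5 350.1] yaw 5.8 shift cm [ 0.05  0.01 -0.15] turn 0.2 w 48.9 F [ 0.7 -0.4 -0.8]
```

View pics/c1.png

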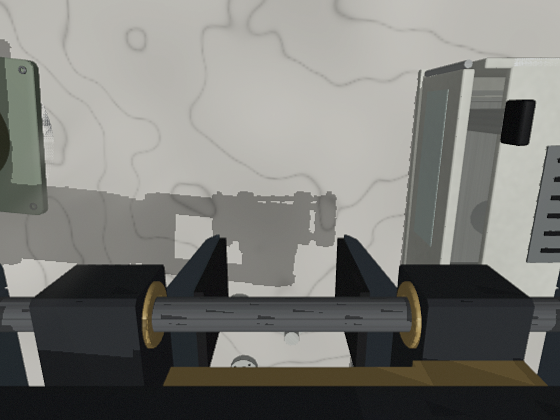

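```bash
python3 -m handwheel '[[0,[12,-4,1],0],[0,[12,-4,1],0],[0,[12,-4,1],0],[0,[12,-4,1],0],[0,[12,-4,1],0]]'; python3 -c "
from h import *
m,_=pic('wrist','c2');import pickle;pickle.dump(m,open('c2.pkl','wb')); go([560,-190,390],5.6)"
```

```text
time_s: 2.2
ee_pos: [547.0, 25.0, 389.2]
ee_rot: [-90.0, 0.2, 5.9]
force: [0.2, 0.2, 0.7]
gripper_width: 8.7
t2.2 tcp [546.5  24.6 389.5] yaw 5.9 shift cm [ -0.86  -0.05 -21.48] turn 0.3 w 4.8 F [-0.7  1.1 -0. ]
```

View pics/c2.png

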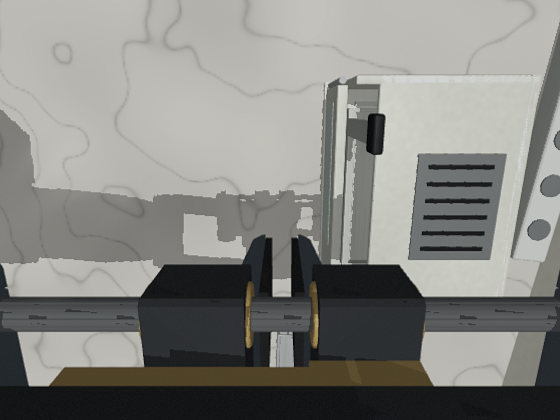

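```bash
python3 -m handwheel '[[0,[-1,0,-21],0],[0,[-1,0,-21],0],[0,[-1,0,-21],0],[0,[-1,0,-21],0],[0,[-1,0,-21],0],[0,[-1,0,-21],0]]'; python3 -c "
from h import *
m,_=pic('wrist','c3');import pickle;pickle.dump(m,open('c3.pkl','wb')); go([560,-190,390],5.6)"
```

```text
time_s: 2.85
ee_pos: [556.8, -186.0, 389.3]
ee_rot: [-89.9, 0.2, 5.7]
force: [0.7, 0.3, 0.2]
gripper_width: 0.4
t2.9 tcp [ 557.1 -184.6  389.6] yaw 5.9 shift cm [ 0.24 -0.04 -0.57] turn 0.3 w 0.6 F [0.2 0.9 0.2]
```

View pics/c3.png

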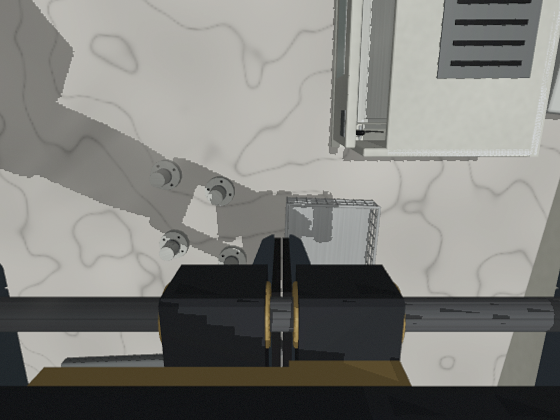

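Run:
```python
import cv2
a=cv2.imread("pics/c2_raw.png"); cv2.imwrite("pics/d1.png",cv2.resize(a[60:210,310:480],None,fx=4,fy=4,interpolation=cv2.INTER_CUBIC))
a=cv2.imread("pics/c3_raw.png"); cv2.imwrite("pics/d2.png",cv2.resize(a[70:170,310:480],None,fx=4.5,fy=4.5,interpolation=cv2.INTER_CUBIC))
```

```text
(no output)
```

View pics/d1.png

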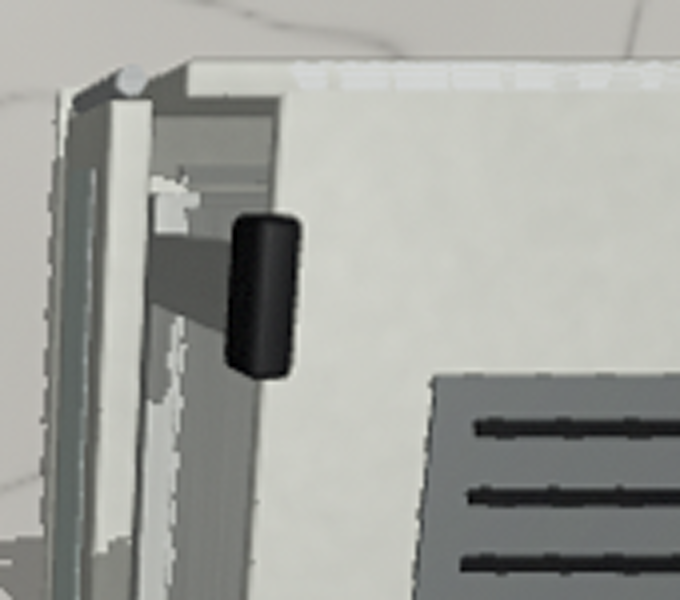

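View pics/d2.png

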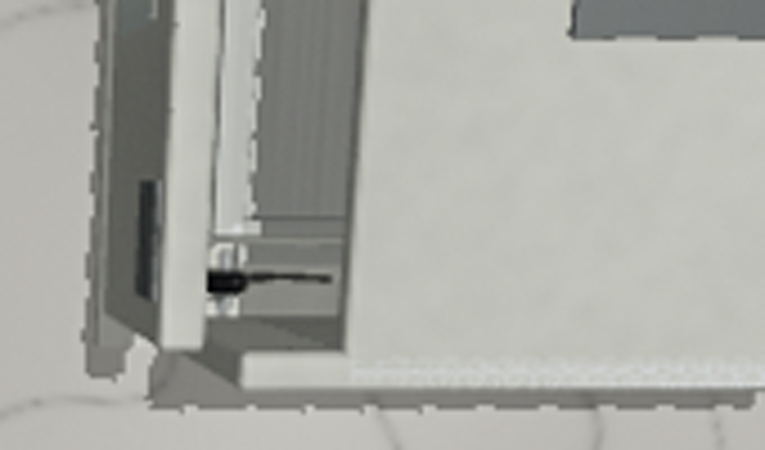

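```bash
python3 - <<'E'
from h import *
import pickle
m2=pickle.load(open('c2.pkl','rb'));m3=pickle.load(open('c3.pkl','rb'))
A=lambda x,y,z:np.round(onz(m2,(310+x/4-.4,60+y/4-.4),z),1)
B=lambda x,y,z:np.round(onz(m3,(310+x/4.5-.4,70+y/4.5-.4),z),1)
a=A(108,102,124);b=B(162,349,124);print("door outer L,R",a,b,np.linalg.norm(a-b),"yaw",np.degrees(np.arctan2(-(a-b)[0],(a-b)[1])))
print("inner",A(152,100,124),B(206,348,124))
print("hood front", A(280,95,126),B(345,352,126))
print("sidewall outer",A(190,60,126),A(670,60,126),B(242,388,126),B(760,386,126))
print("handle",A(277,296,184)); print("grey",B(148,240,102)); print("hinge knob",A(132,80,124))
C=lambda x,y,z:np.round(onz(m3,(x,y),z),1)
for p in [(167,177),(160,182),(222,187),(214,196),(178,242),(170,247),(234,257)]: print(p,C(*p,14),C(*p,50))
print("basket",C(287,199,48),C(378,203,48))
E
python3 - <<'E'
import cv2
a=cv2.imread("pics/c3_raw.png"); cv2.imwrite("pics/d3.png",cv2.resize(a[150:270,140:400],None,fx=3,fy=3,interpolation=cv2.INTER_CUBIC))
E
```

```text
door outer L,R [596.4 130.  124. ] [ 626.1 -146.7  124. ] 278.28938175934775 yaw 6.1264703849999345
inner [608.3 131.8 124. ] [ 637.2 -145.4  124. ]
hood front [642.5 136.5 126. ] [ 671.9 -142.7  126. ]
sidewall outer [616.7 142.9 126. ] [745.9 156.3 126. ] [ 647.4 -154.3  126. ] [ 778.5 -140.5  126. ]
handle [636.1  85.7 184. ]
grey [ 622.1 -120.8  102. ]
hinge knob [602.1 136.4 124. ]
(167, 177) [ 390.9 -225.1   14. ] [ 401.4 -217.6   50. ]
(160, 182) [ 380.8 -233.6   14. ] [ 391.9 -225.5   50. ]
(222, 187) [ 472.1 -231.9   14. ] [ 477.3 -223.9   50. ]
(214, 196) [ 461.1 -246.7   14. ] [ 466.9 -237.8   50. ]
(178, 242) [ 409.7 -325.    14. ] [ 418.9 -310.8   50. ]
(170, 247) [ 397.6 -334.4   14. ] [ 407.6 -319.7   50. ]
(234, 257) [ 497.2 -341.    14. ] [ 500.6 -325.8   50. ]
basket [ 568.4 -232.3   48. ] [ 695.7 -225.2   48. ]
```

View pics/d3.png

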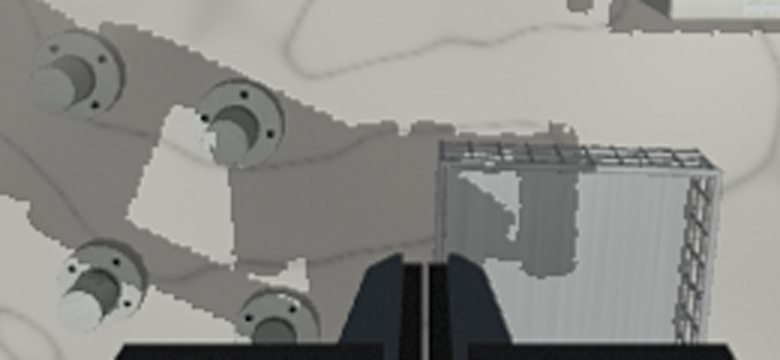

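```bash
cat >> h.py <<'E'
YAW=6.1; _x=np.array([np.cos(np.radians(YAW)),np.sin(np.radians(YAW)),0]); _y=np.array([-_x[1],_x[0],0]); ORG=np.array([710.6,2.7,0])
def cab(x,y,z): return ORG+_x*x+_y*y+np.array([0,0,z])
def incab(P): d=np.array(P)-ORG; return np.array([d@_x,d@_y,d[2]])
E
python3 -c "
from h import *
go(cab(-150,-113,190),YAW);go(cab(-150,-113,95),YAW)"
```

```text
t2.9 tcp [ 557.1 -184.6  389.6] yaw 5.9 shift cm [ 2.3  19.96  5.68] turn -0.2 w 0.6 F [0.2 0.9 0.2]
t2.9 tcp [ 557.1 -184.6  389.6] yaw 5.9 shift cm [ 2.33 29.46  5.67] turn -0.2 w 0.6 F [0.2 0.9 0.2]
```

```bash
python3 -m handwheel '[[0,[1,10,5.7],0],[0,[1,10,5.7],0],[0,[1,20,5.7],0],[0,[1,20,5.7],0],[0,[1,25,5.7],0],[0,[1,29.5,5.7],0],[0,[1,29.5,5.7],0],[0,[1,29.5,5.7],0],[0,[1,29.5,5.7],0]]' 20; python3 -c "
from h import *
go(cab(-115,-113,95),YAW);print(incab(state()['ee_pos']))
pic('wrist','e1')"
```

```text
time_s: 3.8
ee_pos: [562.1, -126.2, 97.4]
ee_rot: [-90.0, -0.1, 5.9]
force: [-0.2, -0.2, 0.0]
gripper_width: 0.6
t3.8 tcp [ 562.1 -126.2   97.4] yaw 5.9 shift cm [ 4.64  0.25 -0.04] turn -0.2 w 0.6 F [-0.2 -0.2  0. ]
[-161.39359307 -112.4258805    97.44723307]
```

View pics/e1.png

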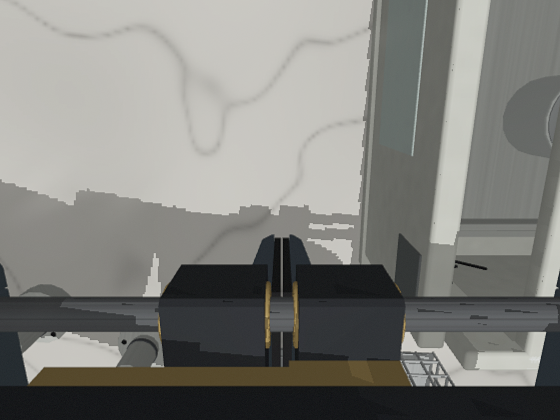

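```bash
python3 -m handwheel '[[0,[3,0,0],0],[0,[4,0,0],0],[0,[4,0,0],0],[0,[4.3,0,0],0],[0,[4.6,0,0],0]]' ; python3 -m handwheel '[[0,[0.2,0,0],0],[0,[0.4,0,0],0],[0,[0.6,0,0],0]]'; python3 -c "
from h import *
go(cab(-115,-113,95),YAW);print(incab(state()['ee_pos']))"
```

```text
time_s: 4.35
ee_pos: [607.4, -121.9, 98.1]
ee_rot: [-90.0, -0.1, 5.9]
force: [0.5, 0.4, 0.2]
gripper_width: 0.2
time_s: 4.65
ee_pos: [612.6, -121.5, 98.1]
ee_rot: [-90.0, 0.0, 5.9]
force: [-2.0, -0.9, 1.5]
gripper_width: 0.5
t4.7 tcp [ 612.6 -121.5   98.1] yaw 5.9 shift cm [-0.44  0.31  0.  ] turn -0.2 w 0.5 F [-2.  -0.9  1.5]
[-110.64622809 -113.05422719   98.10527246]
```

Starting contact. Press in steps.

```bash
python3 -m handwheel '[[0,[0.3,0,0],0],[0,[0.6,0,0],0],[0,[0.8,0,0],0]]'; python3 -c "
from h import *
print(incab(state()['ee_pos']))"; python3 -m handwheel '[[0,[0.2,0,0],0],[0,[0.4,0,0],0]]'; python3 -c "
from h import *
print(incab(state()['ee_pos']))"
```

```text
time_s: 4.95
ee_pos: [619.6, -121.0, 98.1]
ee_rot: [-90.0, 0.2, 5.9]
force: [-4.0, -1.8, 2.6]
gripper_width: 0.9
[-103.62917987 -113.28277802   98.05870187]
time_s: 5.15
ee_pos: [622.1, -120.8, 98.0]
ee_rot: [-90.0, 0.4, 5.9]
force: [-8.0, -0.9, 4.5]
gripper_width: 0.3
[-101.10864033 -113.35553304   98.0364529 ]
```

```bash
python3 -m handwheel '[[0,[0.2,0,0],0],[0,[0.4,0,0],0],[0,[0.4,0,0],0]]'; python3 -c "
from h import *
print(incab(state()['ee_pos']))"
```

```text
time_s: 5.45
ee_pos: [623.5, -120.6, 98.1]
ee_rot: [-90.0, 0.7, 6.0]
force: [-9.6, -1.8, 6.9]
gripper_width: 0.7
[ -99.66477564 -113.38104284   98.05512816]
```

```bash
python3 -m handwheel '[[0,[0.3,0,0],0],[0,[0.6,0,0],0],[0,[0.6,0,0],0]]'; python3 -c "
from h import *
print(incab(state()['ee_pos']))"
```

```text
time_s: 5.75
ee_pos: [625.4, -120.5, 98.1]
ee_rot: [-90.0, 1.3, 6.0]
force: [-13.4, -2.2, 9.1]
gripper_width: 0.5
[ -97.85166769 -113.39955682   98.07021349]
```

```bash
python3 -m handwheel '[[0,[-2,0,0],0],[0,[-4,-2,0],0],[0,[-4,-7,0],0],[0,[-4,-12,0],0],[0,[-4,-17,0],0],[0,[-4,-17,0],0],[0,[-4,-20,0],0]]'; python3 -c "
from h import *
pic('wrist','e2')
print(incab(state()['ee_pos']))"
```

```text
time_s: 6.45
ee_pos: [589.8, -123.7, 297.2]
ee_rot: [-89.9, 1.4, 6.0]
force: [0.5, 0.6, -0.2]
gripper_width: 0.6
[-130.98687718 -113.64891372  303.77458181]
```

View pics/e2.png

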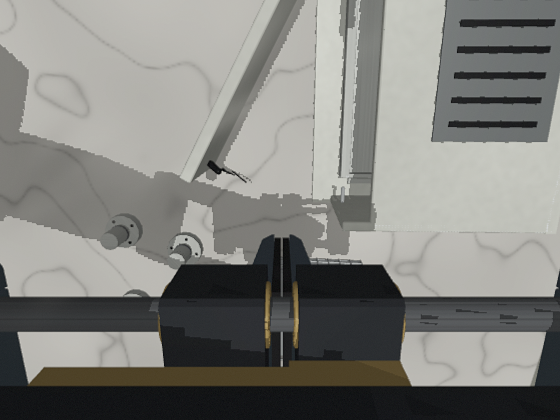

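```bash
python3 -c "
from h import *
go(cab(-65.3,90.4,250),YAW)"
```

```text
t6.5 tcp [ 592.4 -124.2  303.8] yaw 6.0 shift cm [ 6.62  5.25 20.42] turn -0.1 w 0.4 F [ 2.1 -0.8  3. ]
```

```bash
python3 -m handwheel '[[5,[6.6,0,5],0],[5,[6.6,0,10],0],[5,[6.6,0,15],0],[5,[6.6,2,20.4],0],[5,[6.6,5,20.4],0],[5,[6.6,5,20.4],0],[5,[6.6,5,20.4],0],[5,[6.6,5,20.4],0]]'; python3 -c "
from h import *
pic('wrist','e3');pic('scene','e3s',(110,160,370,360),3)
go(cab(-65.3,90.4,150),YAW)"
```

```text
time_s: 7.3
ee_pos: [637.1, 84.6, 253.6]
ee_rot: [-90.1, 0.6, 6.0]
force: [-0.6, -0.1, 0.9]
gripper_width: 50.1
t7.4 tcp [637.1  84.2 254. ] yaw 5.9 shift cm [ 0.03 10.4   0.17] turn -0.2 w 50.2 F [-0.5  0.2  0.1]
```

View pics/e3.png

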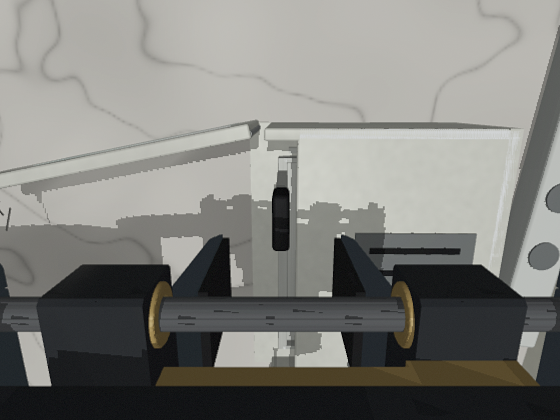

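View pics/e3s.png

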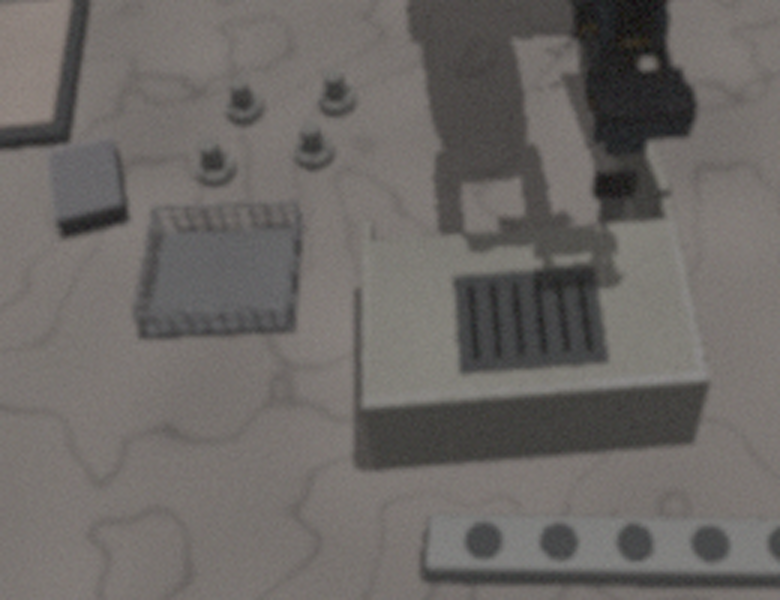

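```bash
python3 -m handwheel '[[5,[0,5,0.2],0],[5,[0,8,0.2],0],[5,[0,10.2,0.2],0],[5,[0,10.2,0.2],0],[3,[0,10.2,0.2],0],[0,[0,10.2,0.2],0],[0,[0,10.2,0.2],0],[0,[0,10.2,0.2],0],[0,[0,10.2,0.2],0],[0,[0,10.2,0.2],0]]' 25;python3 -c "
from h import *
go(cab(-65.3,90.4,150),YAW);print(incab(state()['ee_pos']))"
```

```text
time_s: 8.4
ee_pos: [635.4, 85.9, 152.7]
ee_rot: [-90.1, 0.6, 5.9]
force: [-4.2, -0.8, 2.6]
gripper_width: 12.1
t8.4 tcp [635.4  85.9 152.7] yaw 5.9 shift cm [ 0.06  0.27 -0.03] turn -0.2 w 12.1 F [-4.2 -0.8  2.6]
[-65.91748785  90.70363501 152.72883477]
```

```bash
python3 -m handwheel '[[0,[-1,0,0],0],[0,[-3,0,0],0],[0,[-5,0.1,0],0],[0,[-7,0.1,0],0],[0,[-9,0.1,0],0],[0,[-11,0.1,0],0],[0,[-13,0.15,0],0],[0,[-15,0.15,0],0],[0,[-17,0.2,0],0],[0,[-18.2,0.2,-0.05],0]]';python3 -m handwheel '[[0,[0,0,0],0],[0,[-0.4,0,0],0],[0,[-0.4,0,0],0]]';python3 -c "
from h import *
go(cab(-65.3,90.4,150),YAW);print(incab(state()['ee_pos']))"
```

```text
time_s: 9.4
ee_pos: [456.2, 67.3, 152.9]
ee_rot: [-90.0, 0.1, 5.9]
force: [25.3, 6.9, -26.6]
gripper_width: 12.0
time_s: 9.7
ee_pos: [456.5, 67.3, 152.8]
ee_rot: [-90.0, -0.5, 5.9]
force: [13.9, 1.2, -11.3]
gripper_width: 11.7
t9.7 tcp [456.5  67.3 152.8] yaw 5.9 shift cm [18.05  0.43 -0.03] turn -0.2 w 11.7 F [ 13.9   1.2 -11.3]
[-245.82667028   91.28217589  152.84674344]
```

```bash
python3 -m handwheel '[[5,[0,0,0],0],[5,[0,0,0],0],[5,[0,0,0],0],[5,[0,0,0],0],[5,[0,0,0],0],[5,[0,-4,0],0],[5,[0,-8,0],0],[5,[4,-13,-4],0],[5,[6,-18,-9],0],[5,[6,-23,-10],0]]';python3 -c "
from h import *
import pickle
m,_=pic('wrist','f1');pickle.dump(m,open('f1.pkl','wb'))
go(cab(-65.3,90.4,150),YAW);print(incab(state()['ee_pos']))"
```

```text
time_s: 10.7
ee_pos: [515.5, -9.0, 344.8]
ee_rot: [-90.0, -0.3, 5.9]
force: [1.1, 1.0, 0.0]
gripper_width: 49.5
t10.8 tcp [520.  -11.8 353.1] yaw 5.8 shift cm [12.08 20.52  8.65] turn -0.3 w 50.1 F [ 4.7 -1.3  5.4]
[-191.03598394    5.85133418  353.06255448]
```

View pics/f1.png

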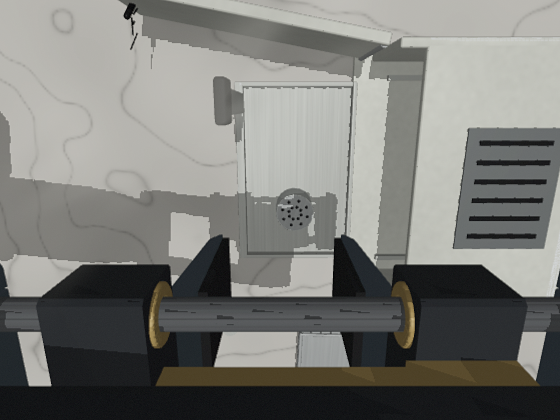

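Run:
```python
from h import *
m,im=pic('wrist','f2',(180,60,420,280),3)
import pickle;pickle.dump(m,open('f2.pkl','wb'));print(state()['ee_pos'])
```

```text
[518.83525622  -9.98464814 350.32481541]
```

View pics/f2.png

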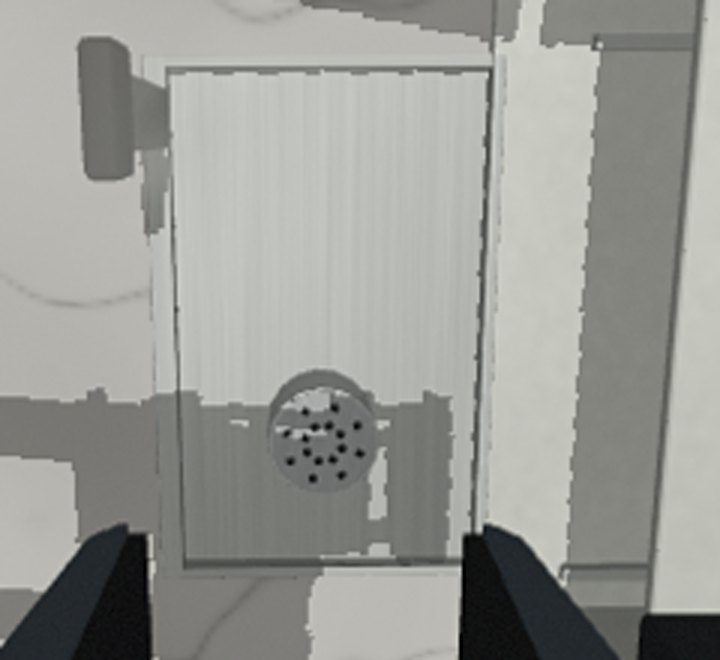

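Run:
```python
from h import *
import pickle
m=pickle.load(open('f2.pkl','rb'))
C=lambda x,y,z:np.round(incab(onz(m,(180+x/3-.3,60+y/3-.3),z)),1)
print("can",C(323,438,62), "edges",C(268,438,62),C(377,438,62),C(323,493,62))
print("can w",onz(m,(180+323/3-.3,60+438/3-.3),62))
for z in (20,32): print(z,[C(*p,z) for p in [(168,70),(490,70),(478,562),(183,566)]])
```

```text
can [-177.1  -40.1   62. ] edges [-200.3  -39.9   62. ] [-154.2  -40.4   62. ] [-177.1  -64.5   62. ]
can w [538.76267854 -56.04261741  62.        ]
20 [array([-240.6,  109.6,   20. ]), array([-104.6,  109. ,   20. ]), array([-101.6, -113.5,   20. ]), array([-242.2, -113.5,   20. ])]
32 [array([-239.5,  109. ,   32. ]), array([-106.7,  108.4,   32. ]), array([-103.8, -108.8,   32. ]), array([-241. , -108.8,   32. ])]
```

```bash
python3 -c "
from h import *
go(cab(-177,-40,30),YAW)"
```

```text
t10.8 tcp [518.8 -10.  350.3] yaw 5.7 shift cm [ 0.9  32.07 -4.66] turn -0.4 w 50.1 F [-0.7  0.6 -0.5]
```

```bash
python3 -m handwheel '[[7.5,[0.9,5,-4.7],0],[7.5,[0.9,10,-4.7],0],[7.5,[0.9,15,-4.7],0],[7.5,[0.9,20,-4.7],0],[7.5,[0.9,24,-4.7],0],[7.5,[0.9,24,-4.7],0],[7.5,[0.9,24,-4.7],0]]';python3 -c "
from h import *
pic('wrist','g1')
go(cab(-177,-40,30),YAW)"
```

```text
time_s: 11.5
ee_pos: [536.9, -55.9, 110.6]
ee_rot: [-90.2, -1.0, 5.8]
force: [0.4, 0.2, -0.4]
gripper_width: 74.9
t11.6 tcp [538.5 -56.1 112.4] yaw 5.8 shift cm [-0.15  8.24  0.05] turn -0.3 w 75.0 F [-0.5 -0.4  0.3]
```

View pics/g1.png

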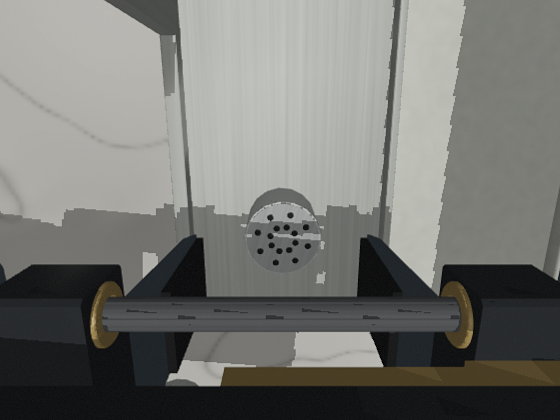

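```bash
python3 -m handwheel '[[7.5,[-0.1,4,0],0],[7.5,[-0.1,7,0],0],[7.5,[-0.15,8.2,0],0],[7.5,[-0.15,8.2,0],0],[5,[-0.15,8.2,0],0],[4,[-0.15,8.2,0],0],[4,[-0.15,8.2,0],0],[4,[-0.15,8.2,0],0],[4,[-0.15,8.2,0],0],[4,[-0.15,8.2,0],0]]' 15;python3 -c "
from h import *
go(cab(-177,-40,30),YAW)"
```

```text
time_s: 12.55
ee_pos: [539.5, -56.5, 31.5]
ee_rot: [-90.2, -1.4, 5.8]
force: [-0.6, 0.7, 5.8]
gripper_width: 47.8
t12.6 tcp [539.5 -56.5  31.5] yaw 5.8 shift cm [-0.06  0.15  0.07] turn -0.3 w 47.8 F [-0.6  0.7  5.8]
```

```bash
python3 -m handwheel '[[4,[0,-3,0],0],[4,[0,-7,0],0],[4,[0,-12,0],0],[4,[0,-16,0],0],[4,[0,-17,-4],0],[4,[0,-17,-8],0],[4,[0,-17,-12],0],[4,[0,-17,-14],0],[4,[0,-17,-14],0],[4,[0,-17,-14],0]]';python3 -c "
from h import *
import pickle
m,_=pic('wrist','g2'); pickle.dump(m,open('g2.pkl','wb'))
go([634,-305,180],YAW)"
```

```text
time_s: 13.55
ee_pos: [548.9, -195.2, 201.4]
ee_rot: [-90.2, -1.3, 5.7]
force: [0.7, -0.1, -1.3]
gripper_width: 47.8
t13.6 tcp [ 549.  -194.7  201.6] yaw 5.8 shift cm [  7.3    2.36 -11.82] turn -0.3 w 47.8 F [ 0.5  0.3 -1.7]
```

View pics/g2.png

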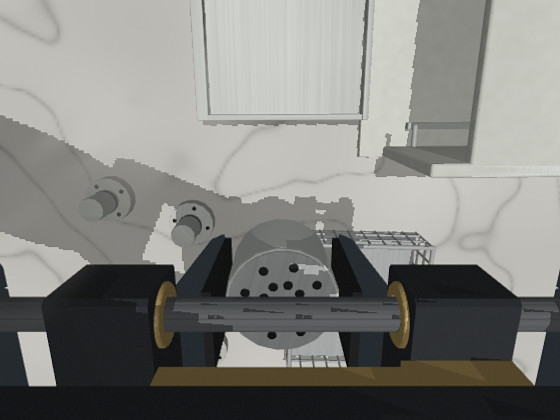

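Run:
```python
from h import *
import pickle
m=pickle.load(open('c3.pkl','rb'))
D=lambda x,y,z:np.round(onz(m,(140+x/3-.3,150+y/3-.3),z),1)
print("top",D(445,168,48),D(718,172,48)); print("bot",D(440,145,0),D(700,150,0), "BR bottom",D(680,345,3),"BR top",D(705,345,48))
m,_=pic('scene','g3',(150,210,230,280),8)
pic('side','g3b',(310,240,430,340),6)
import pickle;pickle.dump((m,vision.camera_model('side')),open('g3.pkl','wb'))
```

```text
top [ 570.8 -241.8   48. ] [ 698.1 -230.8   48. ]
bot [ 569.  -242.3    0. ] [ 701.  -231.5    0. ] BR bottom [ 707.2 -337.4    3. ] BR top [ 706.6 -317.8   48. ]
```

View pics/g3.png

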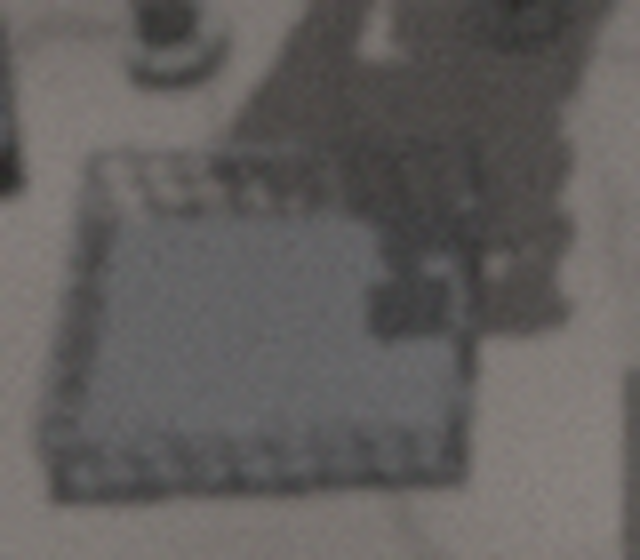

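View pics/g3b.png

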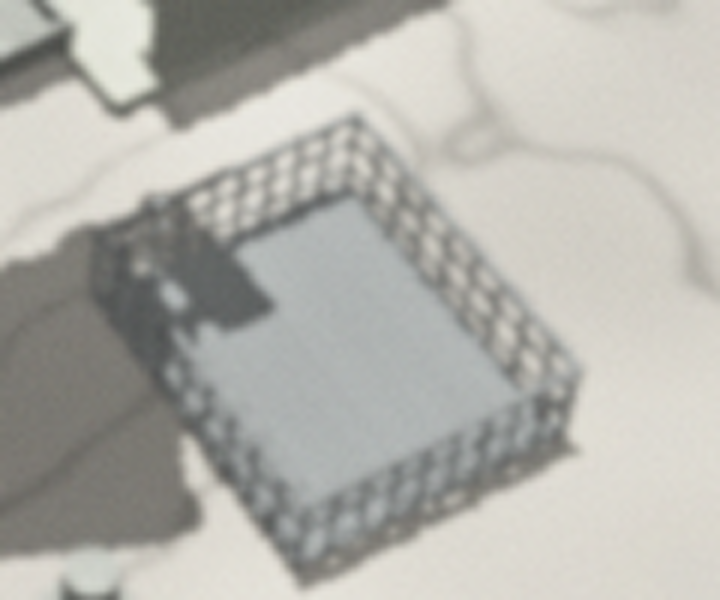

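```bash
python3 -c "
from h import *
go([641,-311,200],YAW)"
```

```text
t13.7 tcp [ 549.2 -194.3  201.9] yaw 5.8 shift cm [  7.94   0.42 -12.54] turn -0.3 w 47.9 F [ 0.1  0.5 -1.6]
```

```bash
python3 -m handwheel '[[4,[3,0.4,-4],0],[4,[6,0.4,-8],0],[4,[7.9,0.4,-12.5],0],[4,[7.9,0.4,-12.5],0],[4,[7.9,0.4,-12.5],0],[4,[7.9,0.4,-12.5],0]]';python3 -c "
from h import *
pic('wrist','g4')
go([641,-311,16],YAW)"
```

```text
time_s: 14.3
ee_pos: [640.1, -309.0, 200.1]
ee_rot: [-90.1, -1.3, 5.9]
force: [-1.0, 0.6, -2.0]
gripper_width: 48.0
t14.3 tcp [ 640.1 -309.   200.5] yaw 5.9 shift cm [-0.36 18.45 -0.16] turn -0.2 w 48.0 F [-0.  -0.3 -1. ]
```

View pics/g4.png

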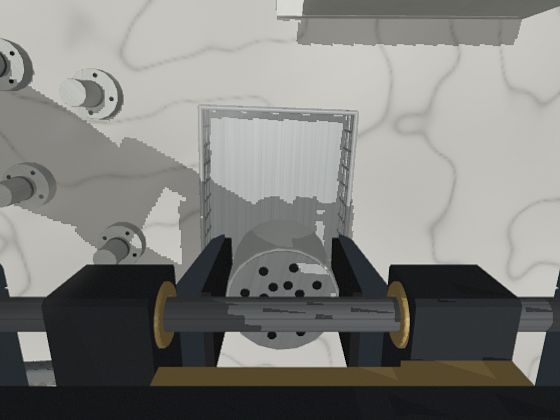

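```bash
python3 -m handwheel '[[4,[0,4,0],0],[4,[-0.1,8,0],0],[4,[-0.2,12,0],0],[4,[-0.3,15,0],0],[4,[-0.3,17,0],0],[4,[-0.35,18.2,0],0],[4,[-0.35,18.5,0],0],[4,[-0.35,18.5,0],0]]';python3 -c "
from h import *
go([641,-311,14],YAW)"
```

```text
time_s: 15.15
ee_pos: [641.3, -309.1, 16.4]
ee_rot: [-90.2, -1.4, 5.9]
force: [0.4, -0.3, -0.6]
gripper_width: 47.8
t15.2 tcp [ 641.3 -309.1   16.4] yaw 5.9 shift cm [-0.06  0.24 -0.19] turn -0.2 w 47.8 F [ 0.4 -0.3 -0.6]
```

```bash
python3 -m handwheel '[[4,[0,0.2,0],0],[4,[0,0.2,0],0],[6.5,[0,0.2,0],0],[6.5,[0,0.2,0],0],[6.5,[0,0.2,0],0],[6.5,[0,0.2,0],0],[6.5,[0,-4,0],0],[6.5,[0,-8,0],0],[6.5,[0,-13,0],0],[6.5,[0,-18,0],0]]';python3 -c "
from h import *
pic('wrist','g5')
go([450,-330,250],YAW)"
```

```text
time_s: 16.15
ee_pos: [636.5, -308.7, 197.9]
ee_rot: [-90.2, -1.3, 5.9]
force: [0.8, -0.2, -0.8]
gripper_width: 65.1
t16.2 tcp [ 640.3 -310.7  208.9] yaw 5.9 shift cm [-1.896e+01 -4.840e+00 -1.000e-02] turn -0.2 w 64.9 F [ 1.8 -2.1  6.3]
```

View pics/g5.png

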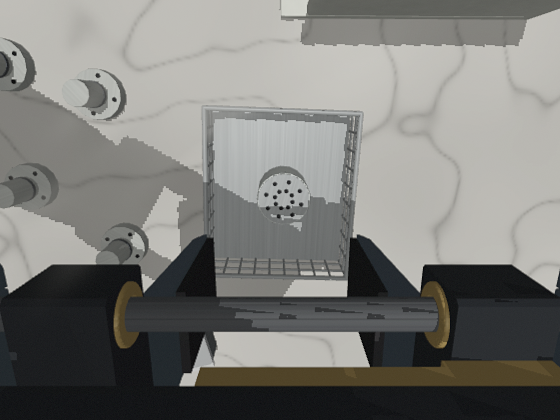

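```bash
python3 -c "
from h import *
go([435,-370,350],YAW)"
```

```text
t16.2 tcp [ 640.3 -310.7  208.9] yaw 5.9 shift cm [-20.48 -14.85  -3.96] turn -0.2 w 64.9 F [ 1.8 -2.1  6.3]
```

```bash
python3 -m handwheel '[[5,[-20.5,-15,-4],0],[5,[-20.5,-15,-4],0],[5,[-20.5,-15,-4],0],[5,[-20.5,-15,-4],0],[5,[-20.5,-15,-4],0],[5,[-20.5,-15,-4],0],[5,[-20.5,-15,-4],0],[5,[-20.5,-15,-4],0],[5,[-20.5,-15,-4],0]]';python3 -c "
from h import *
import pickle
m,_=pic('wrist','i1'); pickle.dump(m,open('i1.pkl','wb'))
go([435,-370,350],YAW)"
```

```text
time_s: 17.1
ee_pos: [435.6, -369.7, 349.4]
ee_rot: [-90.6, -2.1, 6.0]
force: [0.0, -0.1, -0.1]
gripper_width: 49.8
t17.1 tcp [ 435.7 -369.7  349.4] yaw 6.0 shift cm [-0.07 -0.06 -0.03] turn -0.1 w 49.6 F [-0.4 -1.2 -0.5]
```

View pics/i1.png

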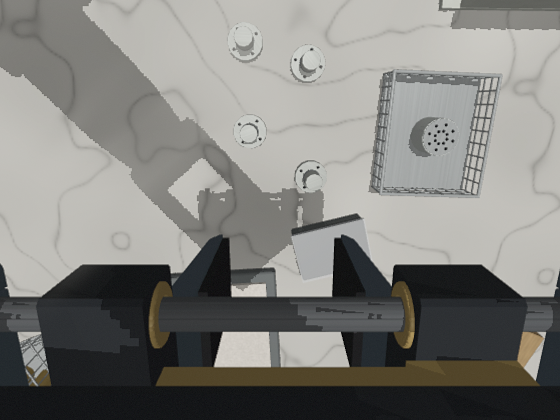

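Run:
```python
import cv2
a=cv2.imread("pics/i1_raw.png"); cv2.imwrite("pics/i2.png",cv2.resize(a[10:210,215:340],None,fx=3,fy=3,interpolation=cv2.INTER_CUBIC))
```

```text
(no output)
```

View pics/i2.png

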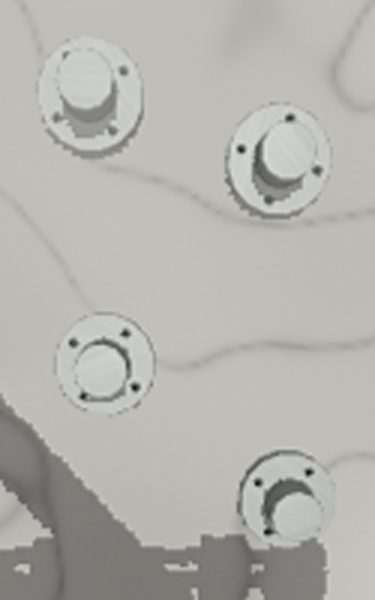

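Run:
```python
from h import *
import pickle
m=pickle.load(open('i1.pkl','rb'))
C=lambda x,y,z:np.round(onz(m,(215+x/3-.3,10+y/3-.3),z),1)
for n,t,f in [("A",(85,78),(91,93)),("B",(288,150),(279,158)),("C",(101,372),(105,362)),("D",(297,515),(287,493))]: print(n,C(*t,50)[:2],C(*f,14)[:2])
go([498,-336,120],YAW)
```

```text
A [ 387.5 -222.5] [ 387.8 -222.4]
B [ 467.6 -239.3] [ 467.7 -238.7]
C [ 402.4 -331. ] [ 402.3 -329.5]
D [ 489.6 -381.9] [ 489. -379.]
t17.1 tcp [ 435.7 -369.7  349.4] yaw 6.0 shift cm [ 5.71 23.14  2.92] turn -0.1 w 49.6 F [-0.4 -1.2 -0.5]
```

```bash
python3 -c "
from h import *
go([489.4,-380.7,90],YAW)"
```

```text
t17.1 tcp [ 435.7 -369.7  349.4] yaw 6.0 shift cm [ 4.28 26.13 -1.4 ] turn -0.1 w 49.6 F [-0.4 -1.2 -0.5]
```

```bash
python3 -m handwheel '[[5,[3,5,-1.4],0],[5,[4.3,10,-1.4],0],[5,[4.3,15,-1.4],0],[5,[4.3,20,-1.4],0],[5,[4.3,25,-1.4],0]]';python3 -m handwheel '[[5,[0,1,0],0],[5,[0,1,0],0],[5,[0,1,0],0]]';python3 -c "
from h import *
pic('wrist','i3')
go([489.4,-380.7,19],YAW);print(state()['ee_rot'])"
```

```text
time_s: 17.65
ee_pos: [489.3, -379.3, 110.5]
ee_rot: [-90.5, -2.0, 6.1]
force: [0.7, -0.7, -0.1]
gripper_width: 50.3
time_s: 17.95
ee_pos: [491.3, -380.1, 102.3]
ee_rot: [-90.6, -2.2, 6.2]
force: [0.3, 0.4, 0.9]
gripper_width: 50.1
t18.0 tcp [ 491.5 -380.5  103.2] yaw 6.2 shift cm [-0.54  8.4   0.11] turn 0.1 w 49.9 F [-0.3  0.6 -0.4]
[-90.70219128  -2.22326217   6.15147588]
```

View pics/i3.png

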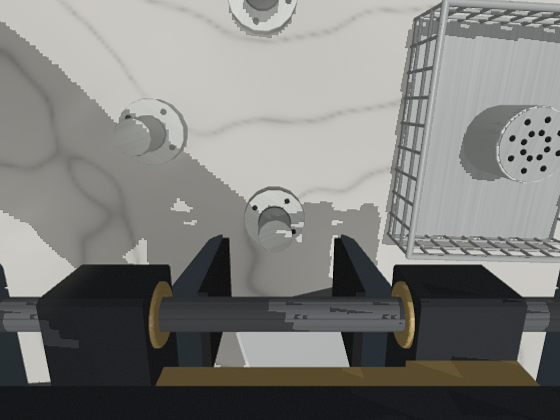

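```bash
python3 -m handwheel '[[5,[-0.3,4,0.1],0],[5,[-0.5,7,0.1],0],[5,[-0.55,8.4,0.1],0],[5,[-0.55,8.4,0.1],0],[3,[-0.55,8.4,0.1],0],[1.5,[-0.55,8.4,0.1],0],[1.5,[-0.55,8.4,0.1],0],[1.5,[-0.55,8.4,0.1],0],[1.5,[-0.55,8.4,0.1],0],[1.5,[-0.55,8.4,0.1],0]]' 20;python3 -c "
from h import *
go([489.4,-380.7,19],YAW);print(state()['ee_rot'])"
```

```text
time_s: 19.0
ee_pos: [489.6, -381.3, 20.3]
ee_rot: [-90.8, -2.3, 6.2]
force: [-1.4, -0.9, 5.7]
gripper_width: 21.8
t19.0 tcp [ 489.6 -381.3   20.3] yaw 6.2 shift cm [-0.02  0.13  0.06] turn 0.1 w 21.8 F [-1.4 -0.9  5.7]
[-90.7834288   -2.27382413   6.16755406]
```

```bash
python3 -c "
from h import *
for p in [(-205,-70),(-205,-10),(-150,-70),(-150,-10)]: print(np.round(cab(*p,43),1))
go(cab(-205,-70,130),YAW)"
python3 -m handwheel '[[1.5,[0,-1.5,0],0],[1.5,[0,-5,0],0],[1.5,[0,-10,0],0],[1.5,[0,-12,0],0],[1.5,[0,-12,0],0],[1.5,[0,-12,0],0]]';python3 -c "
from h import *
go(cab(-205,-70,130),YAW);print(state()['ee_rot'])"
```

```text
[514.2 -88.7  43. ]
[507.8 -29.   43. ]
[568.9 -82.8  43. ]
[562.5 -23.2  43. ]
t19.0 tcp [ 489.6 -381.3   20.3] yaw 6.2 shift cm [  6.02 -11.13  28.67] turn 0.1 w 21.8 F [-1.4 -0.9  5.7]
time_s: 19.6
ee_pos: [484.1, -379.7, 139.4]
ee_rot: [-90.7, -2.2, 6.2]
force: [-0.3, -0.2, -2.2]
gripper_width: 21.4
t19.6 tcp [ 484.1 -379.7  139.4] yaw 6.2 shift cm [ 6.08  0.82 28.62] turn 0.1 w 21.4 F [-0.3 -0.2 -2.2]
[-90.72933976  -2.22027404   6.17024067]
```

```bash
python3 -m handwheel '[[1.5,[1,0.6,4],0],[1.5,[2,0.6,9],0],[1.5,[3,0.6,14],0],[1.5,[4,0.6,19],0],[1.5,[5,0.6,24],0],[1.5,[6.1,0.6,28.6],0],[1.5,[6.1,0.6,28.6],0],[1.5,[6.1,0.6,28.6],0],[1.5,[6.1,0.6,28.6],0]]';python3 -c "
from h import *
pic('wrist','i4')
go(cab(-205,-70,43),YAW);print(state()['ee_rot'])"
```

```text
time_s: 20.5
ee_pos: [513.6, -89.5, 130.8]
ee_rot: [-90.7, -2.1, 6.1]
force: [-0.5, -0.1, -1.4]
gripper_width: 21.5
t20.6 tcp [513.8 -90.  131.2] yaw 6.1 shift cm [-0.27  8.81  0.23] turn -0.0 w 21.7 F [-0.3 -0.1 -1.4]
[-90.72085371  -2.10934533   6.08780003]
```

View pics/i4.png

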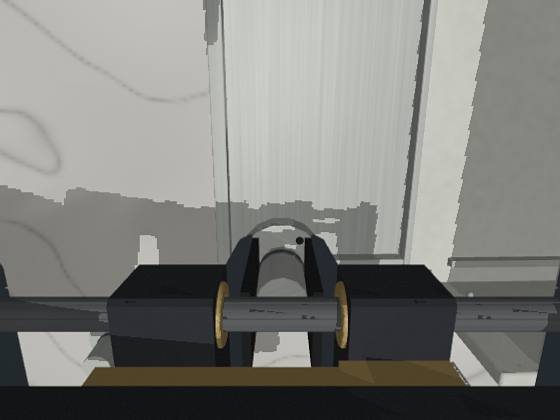

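```bash
python3 -m handwheel '[[1.5,[-0.1,3,0.1],0],[1.5,[-0.2,6,0.1],0],[1.5,[-0.27,8,0.2],0],[1.5,[-0.27,8.6,0.2],0],[1.5,[-0.27,8.8,0.2],0],[1.5,[-0.27,8.8,0.2],0]]';python3 -c "
from h import *
go(cab(-205,-70,40.5),YAW)"
```

```text
time_s: 21.15
ee_pos: [514.8, -89.8, 43.6]
ee_rot: [-90.7, -2.2, 6.0]
force: [-0.2, -0.6, -0.9]
gripper_width: 21.7
t21.1 tcp [514.8 -89.8  43.6] yaw 6.0 shift cm [-0.06  0.31  0.12] turn -0.1 w 21.7 F [-0.2 -0.6 -0.9]
```

```bash
python3 -m handwheel '[[1.5,[0,0.2,0],0],[1.5,[0,0.3,0],0],[1.5,[0,0.3,0],0],[3.4,[0,0.3,0],0],[3.4,[0,0.3,0],0],[3.4,[0,0.3,0],0],[3.4,[0,-3,0],0],[3.4,[0,-7,0],0],[3.4,[0,-10,0],0],[3.4,[0,-10,0],0]]';python3 -c "
from h import *
pic('wrist','i5')
go([467.7,-239,125],YAW);print(state()['ee_rot'])"
```

```text
time_s: 22.15
ee_pos: [513.8, -89.5, 148.1]
ee_rot: [-90.9, -2.7, 6.0]
force: [-0.0, 0.2, 0.8]
gripper_width: 33.7
t22.2 tcp [512.2 -89.2 145.6] yaw 6.0 shift cm [ -6.08   2.01 -14.4 ] turn -0.1 w 34.2 F [-0.2 -0.1  0.4]
[-90.82802657  -2.44972734   6.02769668]
```

View pics/i5.png

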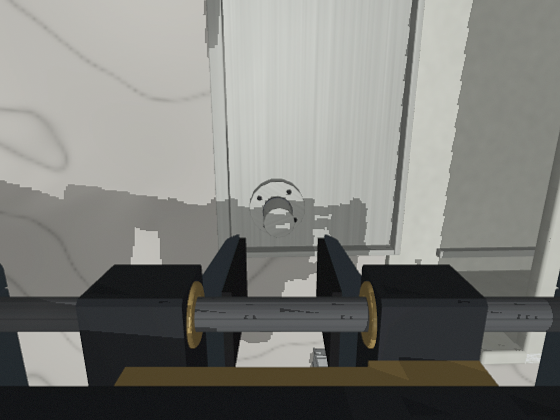

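```bash
python3 -m handwheel '[[5,[-2,1,-4],0],[5,[-4,1,-9],0],[5,[-6,2.5,-14.4],0],[5,[-6,2.5,-14.4],0],[5,[-6,2.5,-14.4],0],[5,[-6,2.5,-14.4],0]]';python3 -c "
from h import *
import pickle
m,_=pic('wrist','j1');pickle.dump(m,open('j1.pkl','wb'))
go([467.7,-239,19],YAW);print(state()['ee_rot'])"
```

```text
time_s: 22.8
ee_pos: [468.4, -237.9, 119.3]
ee_rot: [-90.7, -2.4, 6.0]
force: [0.8, 0.6, -0.0]
gripper_width: 49.9
t22.9 tcp [ 468.8 -237.7  119.8] yaw 6.1 shift cm [-5.500e-01  1.006e+01  1.000e-02] turn -0.0 w 49.8 F [ 0.  -0.4  0.6]
[-90.7605694   -2.40918596   6.07144069]
```

View pics/j1.png

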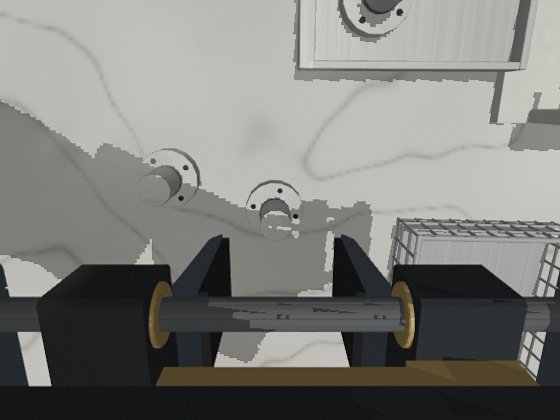

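```bash
python3 -m handwheel '[[5,[-0.3,4,0],0],[5,[-0.4,8,0],0],[5,[-0.55,10,0],0],[5,[-0.55,10,0],0],[3,[-0.55,10,0],0],[1.5,[-0.55,10,0],0],[1.5,[-0.55,10,0],0],[1.5,[-0.55,10,0],0],[1.5,[-0.55,10,0],0],[1.5,[-0.55,10,0],0]]' 20;python3 -m handwheel '[[1.5,[0,-1.5,0],0],[1.5,[0,-5,0],0],[1.5,[0,-10,0],0],[1.5,[0,-12,0],0],[1.5,[0,-12,0],0],[1.5,[0,-12,0],0]]';python3 -c "
from h import *
go(cab(-205,-10,130),YAW);print(state()['ee_rot'])"
```

```text
time_s: 23.85
ee_pos: [468.0, -239.4, 21.0]
ee_rot: [-90.8, -2.5, 6.1]
force: [-1.6, 1.0, 7.4]
gripper_width: 21.6
time_s: 24.45
ee_pos: [462.1, -238.0, 140.6]
ee_rot: [-90.8, -2.5, 6.1]
force: [-0.6, -0.6, -2.0]
gripper_width: 21.4
t24.4 tcp [ 462.1 -238.   140.6] yaw 6.1 shift cm [ 6.7   1.06 20.32] turn -0.0 w 21.4 F [-0.6 -0.6 -2. ]
[-90.80531982  -2.46837383   6.05752567]
```

```bash
python3 -m handwheel '[[1.5,[1.5,0.6,4],0],[1.5,[3,0.6,9],0],[1.5,[5,0.6,14],0],[1.5,[6.5,0.8,19],0],[1.5,[6.7,1,20.3],0],[1.5,[6.7,1,20.3],0],[1.5,[6.7,1,20.3],0]]';python3 -c "
from h import *
go(cab(-205,-10,44),YAW)"
```

```text
time_s: 25.15
ee_pos: [506.7, -29.1, 128.9]
ee_rot: [-90.8, -2.3, 6.1]
force: [-0.6, -0.2, -1.5]
gripper_width: 21.4
t25.1 tcp [506.7 -29.1 128.9] yaw 6.1 shift cm [-0.22  8.49  0.11] turn 0.0 w 21.4 F [-0.6 -0.2 -1.5]
```

```bash
python3 -m handwheel '[[1.5,[-0.1,3,0.1],0],[1.5,[-0.2,6,0.1],0],[1.5,[-0.22,7.8,0.1],0],[1.5,[-0.22,8.4,0.1],0],[1.5,[-0.22,8.6,0.1],0],[1.5,[-0.22,8.6,0.1],0]]';python3 -c "
from h import *
go(cab(-205,-10,41),YAW)"
```

```text
time_s: 25.75
ee_pos: [508.2, -29.9, 43.2]
ee_rot: [-90.8, -2.3, 6.1]
force: [0.0, -0.2, -0.9]
gripper_width: 21.4
t25.8 tcp [508.2 -29.9  43.2] yaw 6.1 shift cm [-0.04  0.22  0.09] turn -0.0 w 21.4 F [ 0.  -0.2 -0.9]
```

```bash
python3 -m handwheel '[[1.5,[0,0.2,0],0],[1.5,[0,0.25,0],0],[1.5,[0,0.25,0],0],[3.4,[0,0.25,0],0],[3.4,[0,0.25,0],0],[3.4,[0,0.25,0],0],[3.4,[0,-3,0],0],[3.4,[0,-7,0],0],[3.4,[0,-10,0],0],[3.4,[0,-10,0],0]]';python3 -c "
from h import *
pic('wrist','j2')
go([387.6,-222.5,120],YAW);print(state()['ee_rot'])"
```

```text
time_s: 26.75
ee_pos: [506.9, -29.0, 147.4]
ee_rot: [-90.9, -2.8, 6.1]
force: [1.1, 0.3, 0.4]
gripper_width: 33.9
t26.8 tcp [505.4 -28.9 145. ] yaw 6.1 shift cm [-13.86   2.15 -17.97] turn -0.0 w 33.9 F [ 0.7 -0.6 -0.7]
[-90.85590124  -2.55478484   6.08417368]
```

View pics/j2.png

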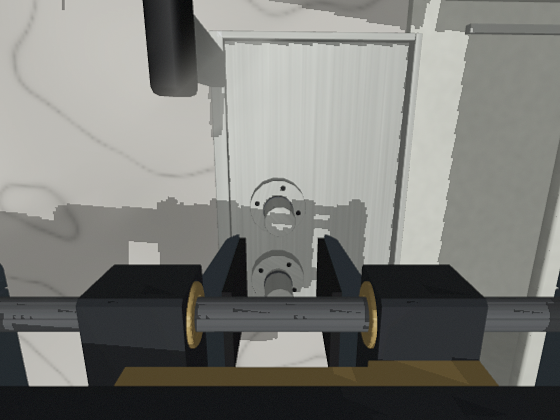

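Both standing. Next housing A.

```bash
python3 -m handwheel '[[5,[-4,1,-4],0],[5,[-7,1,-9],0],[5,[-10.5,1,-13],0],[5,[-13.9,2.2,-18],0],[5,[-13.9,2.2,-18],0],[5,[-13.9,2.2,-18],0],[5,[-13.9,2.2,-18],0],[5,[-13.9,2.2,-18],0]]';python3 -c "
from h import *
import pickle
m,_=pic('wrist','k1')
go([387.6,-222.5,19],YAW);print(state()['ee_rot'])"
```

```text
time_s: 27.6
ee_pos: [387.4, -221.9, 119.0]
ee_rot: [-90.8, -2.5, 6.1]
force: [-0.2, 0.2, 0.0]
gripper_width: 50.0
t27.6 tcp [ 387.6 -221.8  119.2] yaw 6.2 shift cm [-0.45 10.01  0.07] turn 0.1 w 50.2 F [ 0.3 -0.6  0.8]
[-90.81503353  -2.53039027   6.16956864]
```

View pics/k1.png

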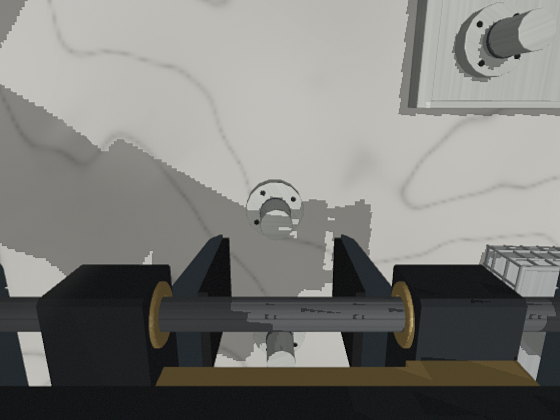

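```bash
python3 -m handwheel '[[5,[-0.3,4,0],0],[5,[-0.4,8,0],0],[5,[-0.45,10,0],0],[5,[-0.45,10,0],0],[3,[-0.45,10,0],0],[1.5,[-0.45,10,0],0],[1.5,[-0.45,10,0],0],[1.5,[-0.45,10,0],0],[1.5,[-0.45,10,0],0],[1.5,[-0.45,10,0],0]]' 20;python3 -m handwheel '[[1.5,[0,-1.5,0],0],[1.5,[0,-5,0],0],[1.5,[0,-10,0],0],[1.5,[0,-12,0],0],[1.5,[0,-12,0],0],[1.5,[0,-12,0],0]]';python3 -c "
from h import *
go(cab(-150,-10,140),YAW);print(state()['ee_rot'])"
```

```text
time_s: 28.65
ee_pos: [388.0, -223.7, 20.3]
ee_rot: [-90.9, -2.6, 6.2]
force: [-1.2, 1.0, 7.1]
gripper_width: 21.6
time_s: 29.25
ee_pos: [381.9, -222.1, 140.0]
ee_rot: [-90.9, -2.6, 6.2]
force: [-0.3, -0.3, -1.7]
gripper_width: 21.5
t29.2 tcp [ 381.9 -222.1  140. ] yaw 6.2 shift cm [20.08  0.63 17.85] turn 0.1 w 21.5 F [-0.3 -0.3 -1.7]
[-90.88021733  -2.59156622   6.1705886 ]
```

```bash
python3 -m handwheel '[[1.5,[4,0.2,4],0],[1.5,[8,0.4,7],0],[1.5,[12,0.5,11],0],[1.5,[16,0.6,15],0],[1.5,[19.8,0.6,17.8],0],[1.5,[19.8,0.6,17.8],0],[1.5,[19.8,0.6,17.8],0],[1.5,[19.8,0.6,17.8],0],[1.5,[19.8,0.6,17.8],0]]';python3 -c "
from h import *
go(cab(-153,-10,44),YAW)
pic('wrist','k2')"
```

```text
time_s: 30.15
ee_pos: [558.1, -25.1, 139.2]
ee_rot: [-90.9, -2.4, 6.1]
force: [-0.5, 0.4, -1.8]
gripper_width: 21.9
t30.1 tcp [558.1 -25.1 139.2] yaw 6.1 shift cm [-0.24  9.51  0.29] turn -0.0 w 21.9 F [-0.5  0.4 -1.8]
```

View pics/k2.png

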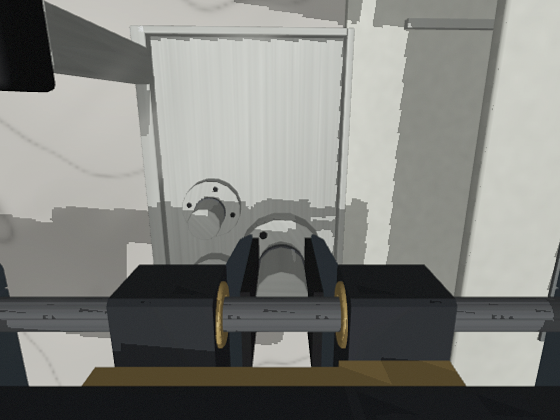

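```bash
python3 -m handwheel '[[1.5,[-0.1,3,0.2],0],[1.5,[-0.2,6,0.2],0],[1.5,[-0.24,8.8,0.3],0],[1.5,[-0.24,9.5,0.3],0],[1.5,[-0.24,9.6,0.3],0],[1.5,[-0.24,9.6,0.3],0]]';python3 -c "
from h import *
go(cab(-153,-10,40.5),YAW)"
```

```text
time_s: 30.8
ee_pos: [560.7, -24.0, 44.7]
ee_rot: [-90.9, -2.6, 6.0]
force: [-0.2, 0.6, -1.6]
gripper_width: 21.5
t30.8 tcp [560.7 -24.   44.7] yaw 6.0 shift cm [-0.13  0.42  0.07] turn -0.1 w 21.5 F [-0.2  0.6 -1.6]
```

```bash
python3 -m handwheel '[[1.5,[-0.1,0.2,0],0],[1.5,[-0.1,0.4,0],0],[1.5,[-0.1,0.42,0],0],[3.4,[-0.1,0.42,0],0],[3.4,[-0.1,0.42,0],0],[3.4,[-0.1,0.42,0],0],[3.4,[-0.1,-3,0],0],[3.4,[-0.1,-7,0],0],[3.4,[-0.1,-10,0],0],[3.4,[-0.1,-10,0],0]]';python3 -c "
from h import *
pic('wrist','k3')
go([402.4,-330,125],YAW);print(state()['ee_rot'])"
```

```text
time_s: 31.8
ee_pos: [557.9, -23.1, 149.3]
ee_rot: [-91.0, -3.1, 6.0]
force: [0.7, -0.7, 0.9]
gripper_width: 34.0
t31.9 tcp [556.3 -23.  146.8] yaw 6.0 shift cm [-18.62   1.72 -28.88] turn -0.1 w 34.4 F [ 0.2 -1.1 -1. ]
[-90.94724506  -2.87660805   6.0442091 ]
```

View pics/k3.png

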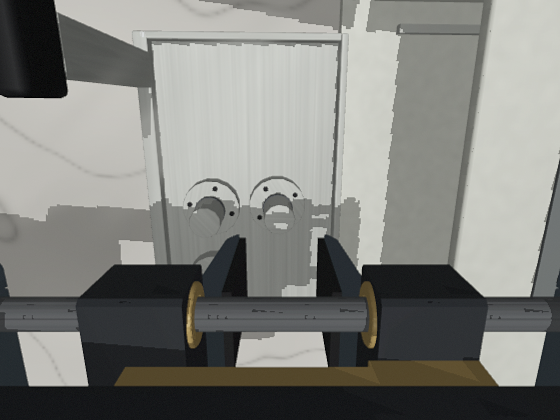

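Three standing. Now housing C at (402,-330).

```bash
python3 -m handwheel '[[5,[-3,0,-4],0],[5,[-6,0.5,-9],0],[5,[-9,1,-13],0],[5,[-12,1.7,-18],0],[5,[-15,1.7,-23],0],[5,[-18.6,1.7,-28.9],0],[5,[-18.6,1.7,-28.9],0],[5,[-18.6,1.7,-28.9],0],[5,[-18.6,1.7,-28.9],0],[5,[-18.6,1.7,-28.9],0]]';python3 -c "
from h import *
import pickle
m,_=pic('wrist','l1')
go([402.4,-330,19],YAW);print(state()['ee_rot'])"
```

```text
time_s: 32.85
ee_pos: [402.5, -328.8, 124.3]
ee_rot: [-90.8, -2.8, 6.1]
force: [-0.7, 0.6, -0.3]
gripper_width: 50.1
t32.9 tcp [ 402.8 -328.6  124.5] yaw 6.1 shift cm [-0.58 10.54  0.03] turn 0.0 w 50.1 F [0.  0.6 0. ]
[-90.86083436  -2.82595138   6.12973826]
```

View pics/l1.png

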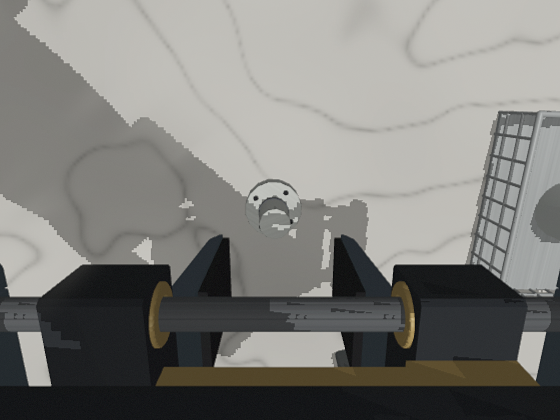

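```bash
python3 -m handwheel '[[5,[-0.3,4,0],0],[5,[-0.4,8,0],0],[5,[-0.58,10.5,0],0],[5,[-0.58,10.5,0],0],[3,[-0.58,10.5,0],0],[1.5,[-0.58,10.5,0],0],[1.5,[-0.58,10.5,0],0],[1.5,[-0.58,10.5,0],0],[1.5,[-0.58,10.5,0],0],[1.5,[-0.58,10.5,0],0]]' 20;python3 -m handwheel '[[1.5,[0,-1.5,0],0],[1.5,[0,-5,0],0],[1.5,[0,-10,0],0],[1.5,[0,-12,0],0],[1.5,[0,-12,0],0],[1.5,[0,-12,0],0]]';python3 -c "
from h import *
go(cab(-153,-70,140),YAW);print(state()['ee_rot'])"
```

```text
time_s: 33.9
ee_pos: [402.7, -330.8, 20.9]
ee_rot: [-91.0, -2.9, 6.1]
force: [-1.1, 1.1, 6.0]
gripper_width: 22.0
time_s: 34.5
ee_pos: [396.0, -329.2, 140.6]
ee_rot: [-91.0, -2.9, 6.1]
force: [-0.2, 0.8, -1.6]
gripper_width: 21.5
t34.5 tcp [ 396.  -329.2  140.6] yaw 6.1 shift cm [19.49  0.66 22.66] turn 0.0 w 21.5 F [-0.2  0.8 -1.6]
[-90.95122108  -2.88595647   6.13026505]
```

```bash
python3 -m handwheel '[[1.5,[3,0.2,4],0],[1.5,[7,0.4,8],0],[1.5,[10,0.5,12],0],[1.5,[14,0.6,16],0],[1.5,[17,0.6,20],0],[1.5,[19.5,0.6,22.7],0],[1.5,[19.5,0.6,22.7],0],[1.5,[19.5,0.6,22.7],0],[1.5,[19.5,0.6,22.7],0]]';python3 -c "
from h import *
go(cab(-153,-70,44),YAW)"
```

```text
time_s: 35.4
ee_pos: [564.4, -83.2, 138.9]
ee_rot: [-90.9, -2.7, 6.1]
force: [0.2, 0.1, -0.8]
gripper_width: 21.5
t35.4 tcp [564.4 -83.2 138.9] yaw 6.1 shift cm [-0.29  9.49  0.14] turn 0.0 w 21.5 F [ 0.2  0.1 -0.8]
```

```bash
python3 -m handwheel '[[1.5,[-0.1,3,0.1],0],[1.5,[-0.2,6,0.1],0],[1.5,[-0.3,8.8,0.1],0],[1.5,[-0.3,9.5,0.1],0],[1.5,[-0.3,9.6,0.1],0],[1.5,[-0.3,9.6,0.1],0]]';python3 -c "
from h import *
go(cab(-153,-70,41),YAW)"
```

```text
time_s: 36.0
ee_pos: [566.0, -84.6, 43.5]
ee_rot: [-90.9, -2.7, 6.0]
force: [0.4, 0.4, -0.9]
gripper_width: 21.2
t36.0 tcp [566.  -84.6  43.5] yaw 6.0 shift cm [-0.01  0.24  0.15] turn -0.1 w 21.2 F [ 0.4  0.4 -0.9]
```

```bash
python3 -m handwheel '[[1.5,[0,0.2,0],0],[1.5,[0,0.25,0],0],[1.5,[0,0.25,0],0],[3.4,[0,0.25,0],0],[3.4,[0,0.25,0],0],[3.4,[0,0.25,0],0],[3.4,[0,-3,0],0],[3.4,[0,-8,0],0],[3.4,[0,-13,-1],0],[3.4,[-4,-15,-5],0]]';python3 -m handwheel '[[3.4,[-1,-3,-3],0],[3.4,[-1,-6,-3],0],[3.4,[-1,-6,-3],0],[3.4,[-1,-6,-3],0]]';python3 -c "
from h import *
import pickle
m,_=pic('wrist','l3');pickle.dump(m,open('l3.pkl','wb'))
go(cab(-245.5,91,150),YAW);print(state()['ee_rot'])"
```

```text
time_s: 37.0
ee_pos: [535.7, -128.5, 194.4]
ee_rot: [-91.1, -3.4, 6.3]
force: [0.2, -1.9, -0.7]
gripper_width: 34.0
time_s: 37.4
ee_pos: [525.3, -158.6, 254.6]
ee_rot: [-91.1, -3.5, 6.3]
force: [-0.8, 0.0, -0.6]
gripper_width: 33.9
t37.5 tcp [ 524.8 -158.3  253.4] yaw 6.3 shift cm [-4.88  9.64 23.33] turn 0.2 w 34.0 F [ 0.2  0.9 -0.1]
[-91.07920664  -3.33554963   6.29637277]
```

View pics/l3.png

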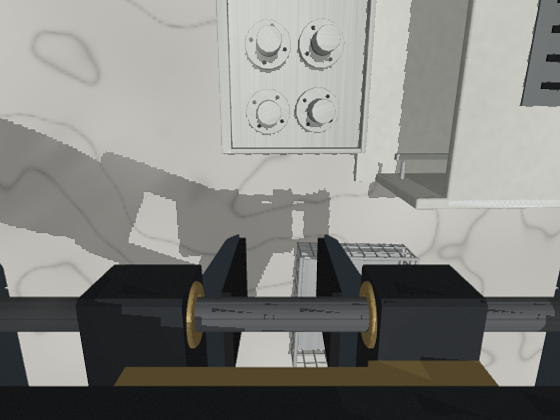

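```bash
python3 -m handwheel '[[5,[-2,0,5],0],[5,[-4,0,10],0],[5,[-5,-1,15],0],[5,[-5,-2,20],0],[5,[-5.4,-2,23.3],0],[5,[-5.4,-2,23.3],0],[5,[-5.4,-2,23.3],0],[5,[-5.4,-2,23.3],0]]';python3 -c "
from h import *
go(cab(-245.5,91,250),YAW);print(state()['ee_rot'])"
```

```text
time_s: 38.25
ee_pos: [444.5, 67.0, 264.9]
ee_rot: [-91.1, -3.2, 6.3]
force: [-1.4, 0.2, -0.5]
gripper_width: 49.9
t38.2 tcp [444.5  67.  264.9] yaw 6.3 shift cm [ 1.14  1.56 -0.1 ] turn 0.2 w 49.9 F [-1.4  0.2 -0.5]
[-91.11471981  -3.21559197   6.28526186]
```

```bash
python3 -m handwheel '[[5,[0,4,0],0]]'; python3 -m handwheel '[[5,[0,1,0],0],[5,[0,1,0],0],[5,[0,1,0],0]]';python3 -c "
from h import *
pic('wrist','m1')
go(cab(-245.5,91,151),YAW);print(state()['ee_rot'])"
```

```text
time_s: 38.35
ee_pos: [450.8, 65.8, 228.3]
ee_rot: [-91.1, -3.9, 6.2]
force: [1.2, 0.3, 0.2]
gripper_width: 50.2
time_s: 38.65
ee_pos: [452.3, 65.0, 219.2]
ee_rot: [-91.1, -3.9, 6.1]
force: [1.0, 0.8, -0.2]
gripper_width: 49.8
t38.7 tcp [452.4  65.2 219.6] yaw 6.1 shift cm [-0.02  6.87  0.27] turn 0.0 w 49.9 F [-0.4 -0.7 -0.5]
[-91.11352196  -3.96546083   6.11752853]
```

View pics/m1.png

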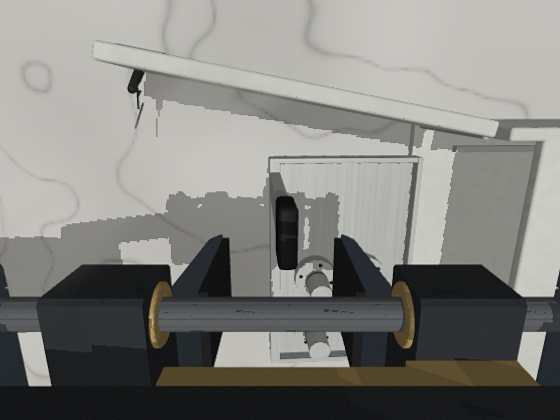

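```bash
python3 -m handwheel '[[5,[0,-5,0],0]]'; python3 -m handwheel '[[5,[0,0,0],0],[5,[0,0,0],0],[5,[0,0,0],0]]';python3 -c "
from h import *
go(cab(-245.5,91,151),YAW);print(state()['ee_rot'])"
```

```text
time_s: 38.8
ee_pos: [445.2, 65.0, 264.0]
ee_rot: [-91.1, -3.2, 6.1]
force: [2.1, -0.2, -0.4]
gripper_width: 50.0
time_s: 39.1
ee_pos: [445.2, 64.9, 264.2]
ee_rot: [-91.1, -3.2, 6.1]
force: [0.0, -0.3, 0.3]
gripper_width: 50.0
t39.1 tcp [445.2  64.9 264.2] yaw 6.1 shift cm [ 0.55 11.36  0.32] turn -0.0 w 50.0 F [ 0.  -0.3  0.3]
[-91.13762841  -3.22019274   6.07485768]
```

```bash
D='[[5,[0,1,0],0],[5,[0,2,0],0],[5,[0,3,0],0],[5,[0,4,0],0],[5,[0,4.6,0],0],[5,[0,4.6,0],0]]'
python3 -m handwheel '[[5,[0,1,0],0],[5,[0,2,0],0],[5,[0,3,0],0],[5,[0,4,0],0],[5,[0,4.6,0],0],[5,[0,4.6,0],0]]' | grep rot
python3 -m handwheel '[[5,[0,-5,0],0]]' | grep rot; python3 -m handwheel '[[5,[0,0,0],0],[5,[0,0,0],0]]' | grep rot
python3 -m handwheel '[[5,[0,1,0],0],[5,[0,2,0],0],[5,[0,3,0],0],[5,[0,4,0],0],[5,[0,4.6,0],0],[5,[0,4.6,0],0]]' | grep rot
python3 -m handwheel '[[5,[0,-5,0],0]]' | grep rot; python3 -m handwheel '[[5,[0,0,0],0],[5,[0,0,0],0]]' | grep -E "rot|pos"
```

```text
ee_rot: [-91.1, -3.1, 6.1]
ee_rot: [-91.2, -2.2, 6.1]
ee_rot: [-91.2, -2.3, 6.1]
ee_rot: [-91.2, -2.2, 6.1]
ee_rot: [-91.2, -1.3, 6.1]
ee_pos: [436.3, 63.7, 260.2]
ee_rot: [-91.2, -1.4, 6.1]
```

Works well; once more, twice.

```bash
python3 -m handwheel '[[5,[0,1,0],0],[5,[0,2,0],0],[5,[0,3,0],0],[5,[0,4,0],0],[5,[0,4.6,0],0],[5,[0,4.6,0],0]]' | grep rot
python3 -m handwheel '[[5,[0,-5,0],0]]' | grep rot; python3 -m handwheel '[[5,[0,0,0],0],[5,[0,0,0],0]]' | grep rot
python3 -m handwheel '[[5,[0,1,0],0],[5,[0,2,0],0],[5,[0,3,0],0],[5,[0,3,0],0],[5,[0,3,0],0],[5,[0,3,0],0]]' | grep rot
python3 -m handwheel '[[5,[0,-3,0],0]]' | grep rot; python3 -m handwheel '[[5,[0,0,0],0],[5,[0,0,0],0]]' | grep -E "rot|pos"
python3 -c "
from h import *
go(cab(-245.5,91,200),YAW)"
```

```text
ee_rot: [-91.2, -1.2, 6.1]
ee_rot: [-91.2, -0.3, 6.0]
ee_rot: [-91.2, -0.5, 6.1]
ee_rot: [-91.2, -0.5, 6.0]
ee_rot: [-91.2, -0.0, 6.0]
ee_pos: [430.0, 62.8, 256.4]
ee_rot: [-91.2, -0.1, 6.0]
t42.7 tcp [430.   62.8 256.4] yaw 6.0 shift cm [2.7  5.64 0.26] turn -0.1 w 50.1 F [-0.5  0.5  0.4]
```

```bash
python3 -m handwheel '[[5,[1,1,0],0],[5,[2,2.5,0.2],0],[5,[2.7,4,0.3],0],[5,[2.7,5,0.3],0],[5,[2.7,5.4,0.3],0],[5,[2.7,5.4,0.3],0],[5,[2.7,5.4,0.3],0]]'
python3 -c "
from h import *
pic('wrist','m2')
go(cab(-245.5,91,151),YAW)"
```

```text
time_s: 43.4
ee_pos: [456.9, 67.5, 202.6]
ee_rot: [-91.2, -0.1, 6.0]
force: [-0.6, -0.9, 0.6]
gripper_width: 50.3
t43.5 tcp [457.   67.5 202.9] yaw 6.0 shift cm [-0.04  5.19  0.07] turn -0.1 w 50.0 F [0.2 0.5 0.5]
```

View pics/m2.png

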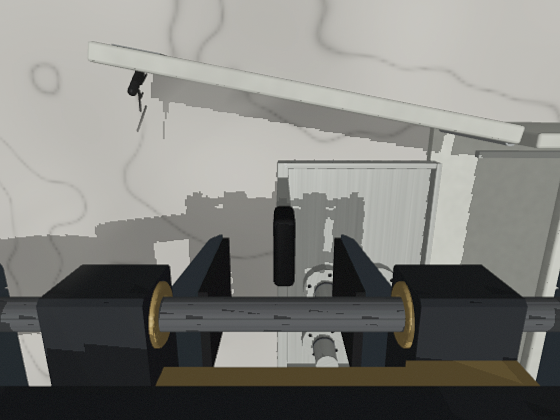

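```bash
python3 -m handwheel '[[5,[0,2,0],0],[5,[0,4,0],0],[5,[0,5,0],0],[5,[0,5.1,0],0],[2,[0,5.1,0],0],[0,[0,5.1,0],0],[0,[0,5.1,0],0],[0,[0,5.1,0],0],[0,[0,5.1,0],0],[0,[0,5.1,0],0]]' 25
python3 -m handwheel '[[0,[0.3,0,0],0],[0,[1,0,0],0],[0,[2,0,0],0],[0,[3,0,0],0],[0,[4,0,0],0],[0,[5,0,0],0],[0,[6,0,0],0],[0,[7,0,0],0],[0,[7.7,0,0],0],[0,[8,0,0],0]]'
python3 -c "
from h import *
print(incab(state()['ee_pos']))
go(cab(-65.9,90.7,152),YAW)"
```

```text
time_s: 44.45
ee_pos: [457.7, 66.5, 152.3]
ee_rot: [-91.2, -0.2, 6.0]
force: [0.5, -0.4, 2.1]
gripper_width: 12.0
time_s: 45.45
ee_pos: [538.1, 74.8, 152.3]
ee_rot: [-91.2, -0.2, 6.0]
force: [-1.3, -1.0, 0.1]
gripper_width: 12.1
[-163.89811175   90.06858141  152.29247543]
t45.5 tcp [538.1  74.8 152.3] yaw 6.0 shift cm [9.8  0.07 0.08] turn -0.1 w 12.1 F [-1.3 -1.   0.1]
```

```bash
python3 -m handwheel '[[0,[0.5,0,0],0],[0,[1.5,0,0],0],[0,[2.7,0,0],0],[0,[4,0,0],0],[0,[5.3,0,0],0],[0,[6.6,0,0.05],0],[0,[7.8,0,0.05],0],[0,[8.8,0,0.05],0],[0,[9.4,0,0.05],0],[0,[9.8,0,0.05],0]]'
python3 -c "
from h import *
print(incab(state()['ee_pos']))"
python3 -m handwheel '[[0,[0.2,0,0],0],[0,[0.4,0,0],0],[0,[0.4,0,0],0]]'
python3 -c "
from h import *
print(incab(state()['ee_pos']))"
```

```text
time_s: 46.45
ee_pos: [635.8, 85.0, 152.3]
ee_rot: [-91.3, -0.2, 6.0]
force: [-6.8, -5.6, 0.3]
gripper_width: 11.9
[-65.62781527  89.78207256 152.32248465]
time_s: 46.75
ee_pos: [635.7, 85.0, 152.2]
ee_rot: [-91.3, 0.4, 6.0]
force: [-12.9, -3.6, 2.9]
gripper_width: 12.0
[-65.70179759  89.77426664 152.22778846]
```

```bash
python3 -m handwheel '[[3,[-0.1,0,0],0],[5,[-0.1,0,0],0],[5,[-0.1,0,0],0],[5,[-0.1,0,0],0],[5,[-0.1,0,0],0],[5,[-0.1,-2,0],0],[5,[-0.1,-5,0],0],[5,[-0.1,-8,0],0],[5,[-0.1,-11,0],0],[5,[-0.1,-13,0],0]]'
python3 -m handwheel '[[5,[-3,-2,0],0],[4,[-6,-3,0],0],[2,[-6,-3,0],0],[0,[-6,-3,0],0],[0,[-6,-3,0],0]]'
python3 -c "
from h import *
import pickle
m,_=pic('wrist','n1');pickle.dump(m,open('n1.pkl','wb'))
pic('side','n1s',(230,100,430,320),3)
s=state();print(incab(s['ee_pos']),s['ee_rot'])"
```

```text
time_s: 47.75
ee_pos: [636.0, 88.2, 284.8]
ee_rot: [-91.3, 0.1, 6.0]
force: [-0.1, 1.0, 0.3]
gripper_width: 50.0
time_s: 48.25
ee_pos: [576.9, 82.6, 314.2]
ee_rot: [-91.3, 0.2, 6.0]
force: [-0.7, 0.1, 0.3]
gripper_width: 21.0
[-124.4276704    93.68172851  313.81235456] [-91.28941331   0.23280912   6.02113158]
```

View pics/n1.png

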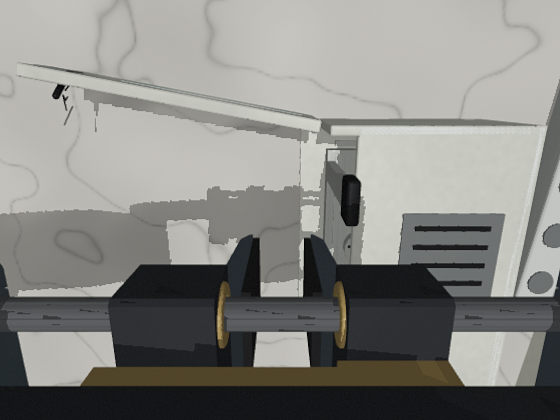

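View pics/n1s.png

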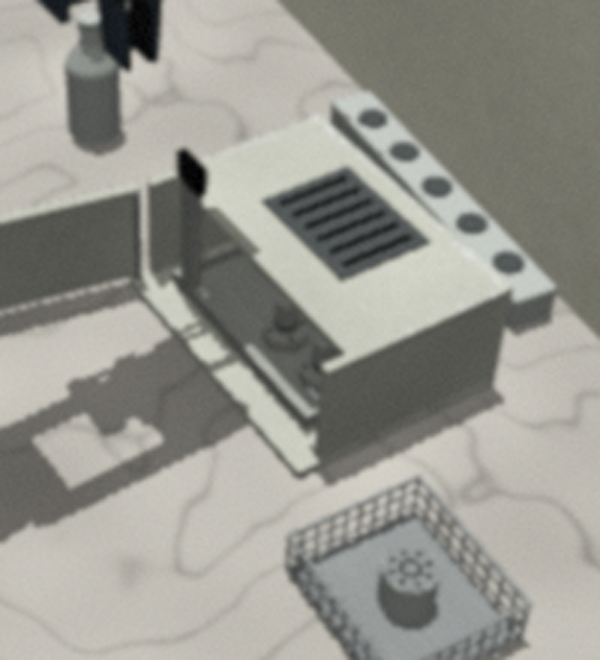

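Run:
```python
from h import *
import pickle
m=pickle.load(open('n1.pkl','rb'))
for p in [(18,63),(18,74),(316,117),(319,131)]: w=onz(m,p,124); print(p,np.round(w,1),np.round(incab(w),1))
h=np.array([-94,141]);
for th in (1.75,1.5,1.2,0.9,0.6,0.3,0,-.033):
    # door dir: at 0 = -y ; opening toward -x
    d=np.array([-np.sin(th),-np.cos(th)]); n=np.array([-np.cos(th),np.sin(th)]) # outward normal
    p=h+d*230+n*(6+14); print(th,np.round(p,0),np.round(cab(*p,100),0))
m=vision.camera_model("wrist")
```

```text
(18, 63) [331.8 167.1 124. ] [-359.2  203.7  124. ]
(18, 74) [330.9 157.7 124. ] [-361.1  194.5  124. ]
(316, 117) [601.8 148.6 124. ] [-92.7 156.7 124. ]
(319, 131) [606.3 136.3 124. ] [-89.6 144.  124. ]
1.75 [-317.  202.] [374. 170. 100.]
1.5 [-325.  145.] [372. 112. 100.]
1.2 [-316.   76.] [389.  45. 100.]
0.9 [-287.   14.] [424. -14. 100.]
0.6 [-240.  -38.] [476. -60. 100.]
0.3 [-181.  -73.] [538. -89. 100.]
0 [-114.  -89.] [607. -98. 100.]
-0.033 [-106.  -90.] [614. -98. 100.]
```

```bash
cat > dw.py <<'E'
from h import *
h0=np.array([-94,141.])
def wp(th,r,ext=0):
    d=np.array([-np.sin(th),-np.cos(th)]); n=np.array([-np.cos(th),np.sin(th)])
    s=13.5*abs(np.cos(th))+16*abs(np.sin(th))
    return h0+d*r+n*(6+s+ext)
E
python3 - <<'E'
from dw import *
p=wp(1.75,240,25); print(p,cab(*p,95)); go(cab(*p,314),YAW); go(cab(*p,98),YAW)
E
```

```text
[-321.39581634  232.14205799] [366.35558451 199.37482874  95.        ]
t48.4 tcp [576.9  82.6 313.8] yaw 6.0 shift cm [-19.72  -0.25  13.82] turn -0.1 w 12.8 F [-0.1  0.2  0.2]
t48.4 tcp [576.9  82.6 313.8] yaw 6.0 shift cm [-19.63  21.34  14.3 ] turn -0.1 w 12.8 F [-0.1  0.2  0.2]
```

```bash
python3 -m handwheel '[[0,[-4,0,3],0],[0,[-8,0,6],0],[0,[-12,0,9],0],[0,[-16,0,12],0],[0,[-19.7,0,14],0],[0,[-19.7,0,14],0],[0,[-19.7,0,14],0],[0,[-19.7,0,14],0]]'
python3 - <<'E'
from dw import *
pic('wrist','o1')
p=wp(1.75,240,25); go(cab(*p,98),YAW); print(state()['ee_rot'])
E
```

```text
time_s: 49.15
ee_pos: [367.5, 201.1, 311.2]
ee_rot: [-91.3, 0.2, 6.0]
force: [-0.5, -0.7, -0.1]
gripper_width: 0.6
t49.2 tcp [367.6 200.9 311.1] yaw 5.9 shift cm [-0.05 21.31  0.35] turn -0.2 w 0.3 F [ 0.   0.1 -0.8]
[-91.31830014   0.24185081   5.94987324]
```

View pics/o1.png

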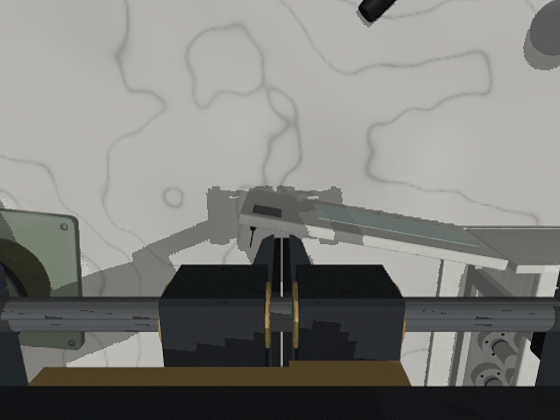

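Run:
```python
from dw import *
m=vision.camera_model('wrist'); p=wp(1.75,240,25)
print(proj(m,cab(*p,98)), proj(m,cab(p[0],p[1]-16,98)),proj(m,cab(p[0],p[1]-41,124)))
```

```text
[280.64490545 180.10723015] [280.69568101 195.13208534] [280.64171626 225.84604341]
```

```bash
python3 -m handwheel '[[0,[0,3,0.3],0],[0,[0,7,0.3],0],[0,[0,11,0.3],0],[0,[0,15,0.3],0],[0,[0,19,0.4],0],[0,[0,21.3,0.4],0],[0,[0,21.3,0.4],0],[0,[0,21.3,0.4],0]]'
python3 - <<'E'
from dw import *
pic('wrist','o2'); s=state(); print(incab(s['ee_pos']),s['ee_rot'])
q=incab(s['ee_pos'])
for th in np.arange(1.75,-.2,-.05):
    w=wp(th,240,0); R=Rr.from_euler('xyz',s['ee_rot'],degrees=True).as_matrix()
    print("%.2f"%th, np.round(R.T@(cab(*w,98)-s['ee_pos'])/10,1))
E
```

```text
time_s: 50.0
ee_pos: [368.0, 199.8, 98.2]
ee_rot: [-91.3, 0.3, 5.9]
force: [1.2, -0.1, -0.1]
gripper_width: 0.5
[-319.27885324  232.76760156   98.9640784 ] [-91.27890875   0.1426261    5.88907293]
1.75 [-0.6  0.2 -2.5]
1.70 [-1.   0.2 -3.7]
1.65 [-1.2  0.2 -5. ]
1.60 [-1.4  0.2 -6.2]
1.55 [-1.5  0.3 -7.5]
1.50 [-1.5  0.3 -8.6]
1.45 [-1.5  0.3 -9.7]
1.40 [ -1.5   0.3 -10.9]
1.35 [ -1.4   0.4 -12. ]
1.30 [ -1.2   0.4 -13.2]
1.25 [ -1.    0.4 -14.3]
1.20 [ -0.7   0.4 -15.5]
1.15 [ -0.4   0.5 -16.6]
1.10 [  0.    0.5 -17.7]
1.05 [  0.5   0.5 -18.8]
1.00 [  1.    0.5 -19.9]
0.95 [  1.5   0.6 -20.9]
0.90 [  2.1   0.6 -22. ]
0.85 [  2.8   0.6 -23. ]
0.80 [  3.5   0.6 -23.9]
0.75 [  4.3   0.6 -24.9]
0.70 [  5.1   0.7 -25.8]
0.65 [  6.    0.7 -26.7]
0.60 [  6.9   0.7 -27.5]
0.55 [  7.9   0.7 -28.2]
0.50 [  8.9   0.7 -29. ]
0.45 [  9.9   0.7 -29.6]
0.40 [ 11.    0.7 -30.3]
0.35 [ 12.1   0.8 -30.8]
0.30 [ 13.3   0.8 -31.3]
0.25 [ 14.5   0.8 -31.8]
0.20 [ 15.7   0.8 -32.2]
0.15 [ 16.9   0.8 -32.5]
0.10 [ 18.2   0.8 -32.8]
0.05 [ 19.4   0.8 -33. ]
-0.00 [ 20.7   0.8 -33.1]
-0.05 [ 21.8   0.8 -33.2]
-0.10 [ 23.    0.8 -33.2]
-0.15 [ 24.1   0.8 -33.1]
```

View pics/o2.png

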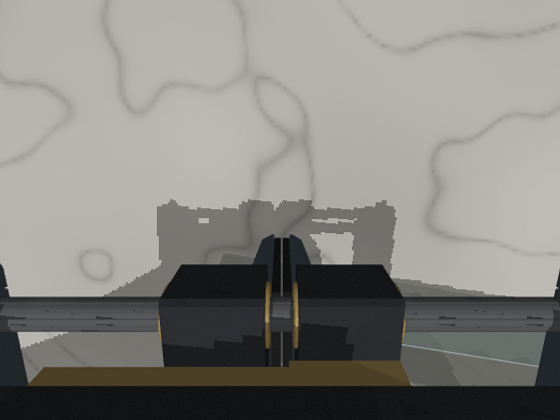

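```bash
python3 -m handwheel '[[0,[-0.6,0.2,-2],0],[0,[-1,0.2,-3.7],0],[0,[-1.2,0.2,-5],0],[0,[-1.4,0.2,-6.2],0],[0,[-1.5,0.3,-7.5],0],[0,[-1.5,0.3,-8.6],0],[0,[-1.5,0.3,-9.7],0],[0,[-1.5,0.3,-10.9],0],[0,[-1.4,0.3,-12],0],[0,[-1.2,0.4,-13.2],0]]'
python3 - <<'E'
from dw import *
pic('side','o3',(130,100,430,320),2.5); s=state(); print(incab(s['ee_pos']),s['ee_rot'])
for th in np.arange(1.3,0.7,-.05):
    w=wp(th,240,0); R=Rr.from_euler('xyz',s['ee_rot'],degrees=True).as_matrix()
    print("%.2f"%th, np.round(R.T@(cab(*w,98)-s['ee_pos'])/10,1))
E
```

```text
time_s: 51.05
ee_pos: [370.2, 66.9, 98.2]
ee_rot: [-91.3, 0.1, 5.9]
force: [0.5, 2.0, 0.3]
gripper_width: 0.6
[-331.43296587   98.80588586   98.05440804] [-91.33950306   0.13186303   5.86932663]
1.30 [-0.1  0.   0.2]
1.25 [ 0.2  0.  -0.9]
1.20 [ 0.4  0.1 -2.1]
1.15 [ 0.8  0.1 -3.2]
1.10 [ 1.2  0.1 -4.3]
1.05 [ 1.6  0.1 -5.4]
1.00 [ 2.1  0.2 -6.5]
0.95 [ 2.7  0.2 -7.5]
0.90 [ 3.3  0.2 -8.6]
0.85 [ 4.   0.2 -9.6]
0.80 [  4.7   0.2 -10.6]
0.75 [  5.5   0.3 -11.5]
0.70 [  6.3   0.3 -12.4]
```

View pics/o3.png

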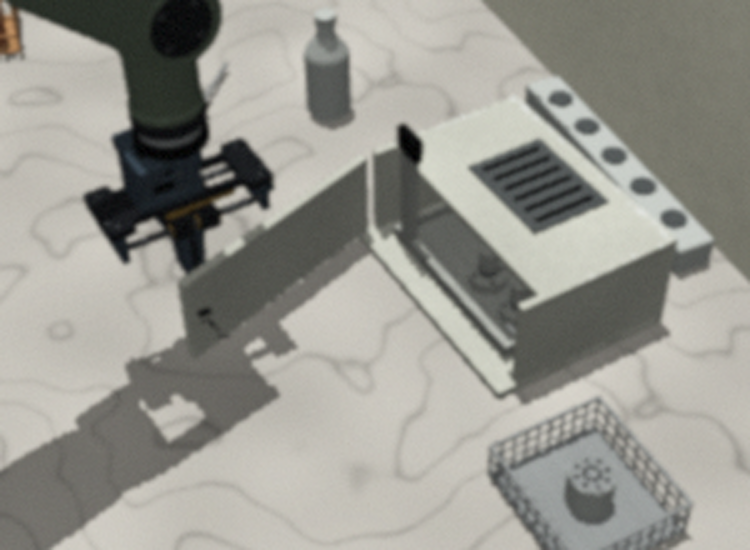

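The door is following the finger. Continue the arc.

```bash
python3 -m handwheel '[[0,[0.4,0,-1.5],0],[0,[0.8,0.1,-3.2],0],[0,[1.2,0.1,-4.3],0],[0,[1.6,0.1,-5.4],0],[0,[2.1,0.2,-6.5],0],[0,[2.7,0.2,-7.5],0],[0,[3.3,0.2,-8.6],0],[0,[4,0.2,-9.6],0],[0,[4.7,0.2,-10.6],0],[0,[5.5,0.3,-11.5],0]]'
python3 - <<'E'
from dw import *
s=state(); print(incab(s['ee_pos']),s['ee_rot'])
for th in np.arange(.75,0.15,-.05):
    w=wp(th,243,0); R=Rr.from_euler('xyz',s['ee_rot'],degrees=True).as_matrix()
    print("%.2f"%th, np.round(R.T@(cab(*w,98)-s['ee_pos'])/10,1))
E
```

```text
time_s: 52.1
ee_pos: [437.6, -43.9, 97.6]
ee_rot: [-91.3, 0.1, 5.9]
force: [-0.1, 0.9, 0.9]
gripper_width: 0.2
[-276.38483475  -17.35450855   97.64772956] [-91.34774768   0.1460406    5.8644106 ]
0.75 [-0.3 -0.  -0.1]
0.70 [ 0.6 -0.  -1. ]
0.65 [ 1.4  0.  -1.9]
0.60 [ 2.4  0.  -2.7]
0.55 [ 3.3  0.  -3.5]
0.50 [ 4.4  0.1 -4.2]
0.45 [ 5.4  0.1 -4.9]
0.40 [ 6.5  0.1 -5.6]
0.35 [ 7.7  0.1 -6.1]
0.30 [ 8.8  0.1 -6.6]
0.25 [10.   0.1 -7.1]
0.20 [11.2  0.1 -7.5]
```

```bash
python3 -m handwheel '[[0,[0.6,0,-1],0],[0,[1.4,0,-1.9],0],[0,[2.4,0,-2.7],0],[0,[3.3,0,-3.5],0],[0,[4.4,0.1,-4.2],0],[0,[5.4,0.1,-4.9],0],[0,[6.5,0.1,-5.6],0],[0,[7.7,0.1,-6.1],0],[0,[8.8,0.1,-6.6],0],[0,[10,0.1,-7.1],0]]'
python3 - <<'E'
from dw import *
s=state(); print(incab(s['ee_pos']),s['ee_rot']);pic('side','o4',(230,100,430,320),2.5)
for th in np.arange(.25,-0.15,-.05):
    w=wp(th,248,0); R=Rr.from_euler('xyz',s['ee_rot'],degrees=True).as_matrix()
    print("%.2f"%th, np.round(R.T@(cab(*w,98)-s['ee_pos'])/10,1))
E
```

```text
time_s: 53.1
ee_pos: [545.1, -104.4, 97.9]
ee_rot: [-91.3, 0.2, 5.9]
force: [-1.1, 1.8, -0.4]
gripper_width: 0.3
[-175.90482035  -88.96103868   97.91000048] [-91.32378475   0.1752112    5.86227646]
0.25 [-0.2  0.  -0.5]
0.20 [ 1.1  0.  -0.9]
0.15 [ 2.3  0.  -1.2]
0.10 [ 3.6  0.  -1.5]
0.05 [ 4.9  0.  -1.7]
0.00 [ 6.2  0.  -1.8]
-0.05 [ 7.4  0.  -1.8]
-0.10 [ 8.6  0.  -1.9]
```

View pics/o4.png

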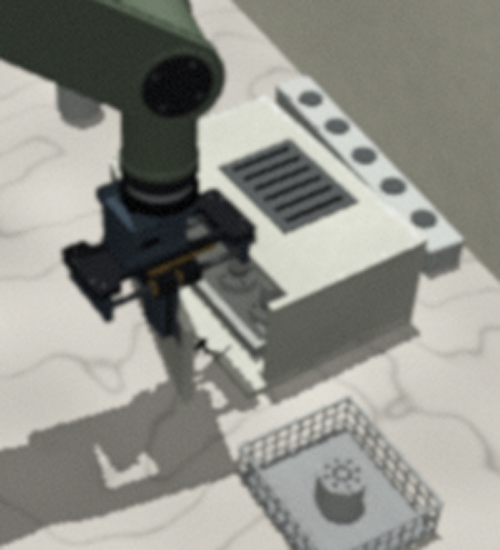

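```bash
python3 -m handwheel '[[0,[1.1,0,-0.9],0],[0,[2.3,0,-1.2],0],[0,[3.6,0,-1.5],0],[0,[4.6,0,-1.7],0],[0,[5.6,0,-1.8],0],[0,[6.4,0,-1.8],0],[0,[7,0,-1.8],0],[0,[7.6,0,-1.8],0],[0,[8.2,0,-1.8],0],[0,[8.6,0,-1.8],0]]'
python3 - <<'E'
from dw import *
s=state(); print(incab(s['ee_pos']),s['ee_rot'],s['force'])
E
```

```text
time_s: 54.15
ee_pos: [627.4, -115.6, 98.3]
ee_rot: [-91.4, 1.0, 6.0]
force: [-26.7, -5.2, 12.9]
gripper_width: 0.6
[ -95.28178613 -108.76635876   98.32664208] [-91.41564399   1.04600264   5.96955932] [-26.66042221  -5.15869804  12.88925895]
```

```bash
python3 -m handwheel '[[0,[-0.5,0,0],0],[0,[-1.2,0,0],0],[0,[-2.2,0,0],0],[0,[-4,0,0],0],[0,[-6,0,0],0],[0,[-6,-3,0],0],[0,[-6,-8,0],0],[0,[-6,-13,0],0],[0,[-6,-18,0],0],[0,[-6,-18,0],0]]'
python3 - <<'E'
from dw import *
pic('wrist','p1');pic('side','p1s',(230,100,430,320),2.5)
E
```

```text
time_s: 55.15
ee_pos: [574.6, -117.6, 287.9]
ee_rot: [-91.7, 0.0, 6.0]
force: [-0.2, 0.1, -0.1]
gripper_width: 0.6
```

View pics/p1.png

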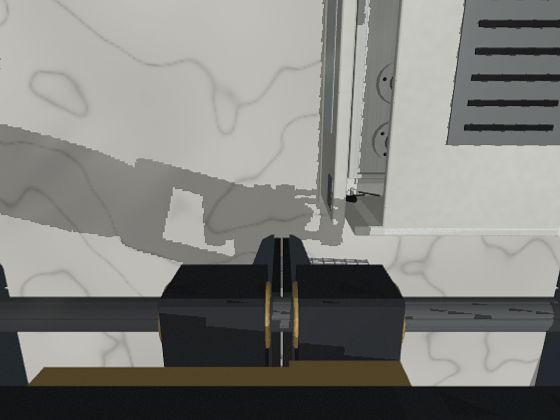

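View pics/p1s.png

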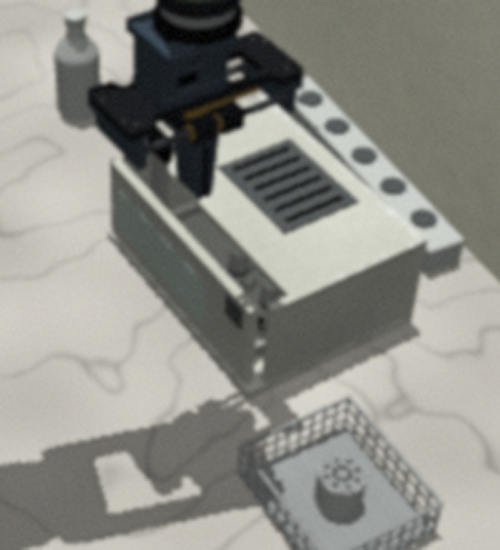

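```bash
python3 -m handwheel '[[0,[-3,-2,3],0],[0,[-5,-5,7],0],[0,[-5,-8,11],0],[0,[-5,-10,13],0],[0,[-5,-10,13],0],[0,[-5,-10,13],0],[0,[-5,-10,13],0],[0,[-5,-10,13],0],[0,[-5,-10,13],0],[0,[-5,-10,13],0]]'
python3 - <<'E'
from h import *
import pickle
m,_=pic('wrist','q1');pickle.dump(m,open('q1.pkl','wb'));pic('scene','q1s',(110,160,470,360),2.2)
E
```

```text
time_s: 56.25
ee_pos: [509.2, 9.1, 377.6]
ee_rot: [-91.5, 0.8, 5.9]
force: [0.6, 0.2, -0.4]
gripper_width: 0.5
```

View pics/q1.png

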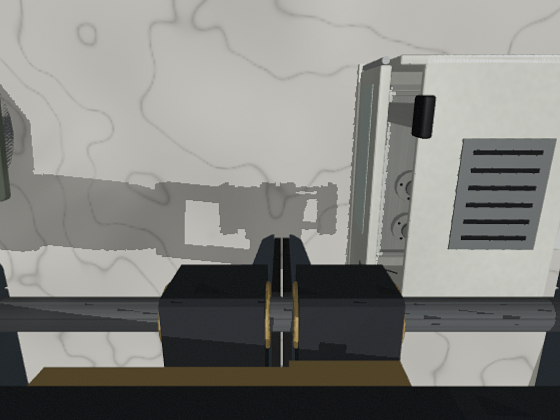

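View pics/q1s.png

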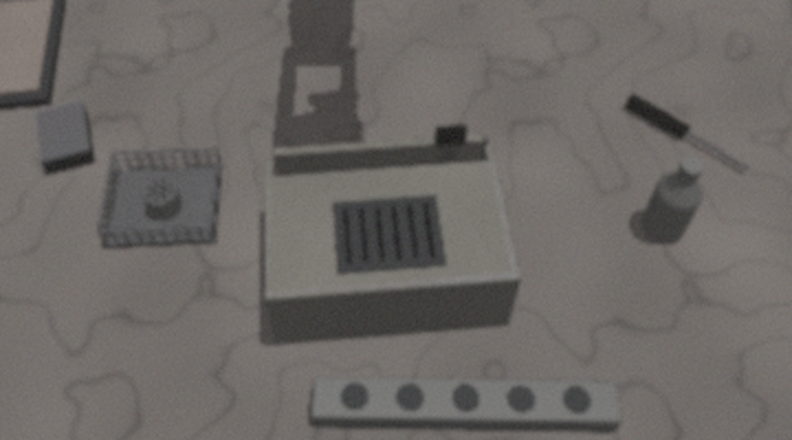

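Run:
```python
from h import *
import pickle
a=cv2.imread("pics/q1_raw.png"); cv2.imwrite("pics/q2.png",cv2.resize(a[50:250,335:445],None,fx=3,fy=3,interpolation=cv2.INTER_CUBIC))
```

```text
(no output)
```

View pics/q2.png

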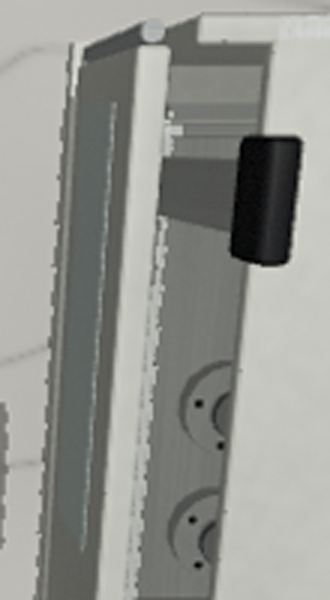

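Run:
```python
from h import *
import pickle
m=pickle.load(open('q1.pkl','rb'))
C=lambda x,y,z:np.round(incab(onz(m,(335+x/3-.3,50+y/3-.3),z)),1)
print("door outer top edge",C(135,48,124),C(98,590,124)); print("hood front",C(272,45,126),C(212,590,126)); print("handle back edge",C(301,140,184),C(291,262,184))
```

```text
door outer top edge [-100.   138.6  124. ] [-99.9 -64.3 124. ]
hood front [-53.3 139.2 126. ] [-55.1 -63.3 126. ]
handle back edge [-61.4 107.9 184. ] [-60.3  71.3 184. ]
```

```bash
python3 -c "
from h import *
print(job.job_done())"
```

```text
the job is handed in; nothing more can be done
None
```

I did the whole job in the order asked and handed it in at about 56 s; no verdict was reported.

I pressed the door open, pulled the tray 180 mm out, and put the canister in the wire basket. All four housings went onto the tray, including one that had been knocked about 40 mm aside. I then slid the tray home and pushed the door round to its inward stop before letting go.

**Last checks:**
- **Door:** it read flush along its length at 100 mm in front of the cabinet origin, so shut, and was still shut about 2 s after I let go.
- **Tray:** the handle is within about 2 mm of where it started, and the tray met its stop at about 13 N.
- **Housings:** all four were upright before the tray went in. The last picture shows only two feet, both flat; the rest are hidden under the hood.
- **Canister:** standing in the basket.
- **Bystanders:** the bottle, screwdriver and parts box look unmoved in the last overview picture; I did not measure them.

**Out of line:**
- The tool picked up up to 4° of tilt during the run. I had brought it back to near zero before gripping the handle to slide the tray home.
- The final door press reached about 27 N at the fingertip, more than the roughly 15 N the door needs.
- The wrist force briefly read about 37 N when the tray hit its outer stop.

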